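# Stand the fallen dropper bottle in its stall and shut the keeper

## Task

The amber dropper bottle has been knocked over on the worktop. Pick it up and set it down gently, upright on its base, in the three-sided stall of the wooden bottle stand, and let go of it; then swing the stand's blue keeper bar fully shut across the stall's open front so that the bottle cannot be knocked out again. Leave all the jars standing where they are.

Things in the scene. Friction and masses are not known exactly. Their poses are not given: they have to be found in the camera images.
- dropper_mid (a point): Amber dropper bottle, rigid, loose, about 80 g, lying on its side (axis 18 mm up; it can roll). 108 mm long; point on its axis half-way, 54 mm from base and tip; z axis from base to bulb. From the base: round body 37 mm across to 66 mm, black collar 22 mm across to 78 mm, black bulb 14 mm across to 108 mm, rigid, may be gripped. It stands stably on its flat base.
- stall (a point): Centre of the stall's floor on the fixed bottle stand (pale wooden board 120 x 130 x 10 mm), 10 mm above the worktop. Site axes: aluminium walls at +x (back), +y and -y (sides), 6 mm thick, 28 mm high, inner faces 26 mm from this point; the -x front is open. A bottle standing here has its middle 54 mm above this point.
- keeper (a joint): Angle of the blue keeper bar about its upright hinge, rad: 0 is shut (bar straight across the stall's front, against its stop), up to 1.8 wide open, pointing away from the stall. It starts open and stays where it is left (light friction, under 1 N at the post; no latch or spring).
- keeper_hinge (a point): Upright hinge axis of the keeper bar at the bar's mid-height, fixed on the stand, 40 mm in front (-x of the stand) and 48 mm to the right (-y) of the stall's centre, 28 mm above the worktop; axes as the stand's. The bar, 10 mm high and 8 mm thick, points from here along the stand's (x, y) = (-sin a, cos a), a being the joint angle.
- keeper_post (a point): Top centre of the black upright post at the free end of the keeper bar, to push or hold it by: 14 mm across, its top 85 mm above the worktop, its foot 23 mm above it, 96 mm from the hinge axis.
- black_jar_mid (a point): Centre (35 mm up) of a standing glass jar with grey pigment and a black lid, 57 mm across, 70 mm high; loose; leave it alone.
- white_jar_mid (a point): Centre (37 mm up) of a standing glass jar with cream contents and a white lid, 60 mm across, 75 mm high; loose; leave it alone.
Not all that is in view belongs to the job. What is meant by the part that bears stall is not yellow, and is the larger of those in its own colour.

How it is judged:
On the way:
1. the bottle stands upright in the stall, let go, the keeper still open (horizontal distance between dropper_mid and stall below 0.025 m and angle between dropper_mid's own z axis and vertical below 0.12 rad and z of dropper_mid in the frame of stall below 0.06 m and contact force between the fingers and dropper below 0.05 N and value of joint keeper above 0.4 rad), for 0.2 s.
At the end, for the whole second after the job is handed in: The dropper bottle stands at rest on the stall's floor, upright within 7 degrees, bulb up, its axis within 20 mm of the stall's centre, and the keeper bar is shut to within 0.1 rad (horizontal distance between dropper_mid and stall below 0.02 m and angle between dropper_mid's own z axis and vertical below 0.12 rad and z of dropper_mid in the frame of stall between 0.048 and 0.06 m and linear speed of dropper below 0.02 m/s and value of joint keeper below 0.1 rad); the robot touches nothing.
It fails at once if the bottle is dropped or rammed onto the stand (over 40 N) (contact force between dropper and stand above 40 N).
It fails at once if the black-lidded jar is shoved 30 mm or knocked over (distance of black_jar_mid from where it was at the start of the episode above 0.03 m or angle between black_jar_mid's own z axis and vertical above 0.5 rad).
It fails at once if the white-lidded jar is shoved 30 mm or knocked over (distance of white_jar_mid from where it was at the start of the episode above 0.03 m or angle between white_jar_mid's own z axis and vertical above 0.5 rad).
It also fails if it takes over 48 s, if anything falls off the work surface, if the arm or the gripper's body presses on something with over 40 N, if the wrist force passes 120 N, or if a joint passes its speed limit or range.

## Robot

A 6-joint arm with a two-finger parallel gripper is mounted at the origin on a cart in front of the work surface, level with it; the furniture and walls round the work are solid. World frame = base frame: x ahead of the robot, y to its left, z up, the work surface at z = 0. Lengths are in m, angles in rad, forces in N, time in s.
With the tool pointing down it reaches from about 0.375 to 0.9 m from the base axis. Payload 3.1 kg.
Tool frame: the origin (TCP) lies at the very end of the fingers, on their centre line; the grasp point (between the pads) lies 19 mm behind it; x points along the fingers, z is the direction in which the jaws open and shut, and the axes are right-handed (so a half turn about x gives the same grasp; the last joint's range is limited). The gripper opens to 85 mm and grips with 20 to 120 N. Pads are 22 mm wide; open, the fingers measure 114 mm over their backs; the gripper's body (76 mm by 85 mm) begins 54 mm behind the grasp point. The pads swing forward as they close: fully open they stand 13 mm farther back than shut.
Start: joints at [-1.377, 0.527, 1.433, -0, 1.181, -0.178], TCP at [0.227, -0.582, 0.231] pointing down, gripper open.
Joint ranges: [-3.08, 3.08], [-0.75, 2.2], [0.22, 2.44], [-1.43, 4.57], [0, 2.65], [-2.85, 2.85]. Speed limits (rad/s): [2.79, 2.79, 3.14, 3.14, 3.14, 3.14].

## Interface

Orientations are given as a unit quaternion [x, y, z, w].
In Python, from station import manip, viewer, job gives the robot as it stands.
- The arm moves only by the tool move_arm, never from a script. Its argument "deltas" is one flat list of numbers, 7 for each row, row after row: the finger opening in mm, from 0 to 85.4, then the shift along the tool's x, y, z in mm, then the turn, a rotation vector about the tool's x, y, z in degrees. In form: [jaw, tx, ty, tz, rx, ry, rz, jaw, tx, ty, tz, rx, ry, rz, ...]. A call has 1 to 10 rows; each row shifts and turns the commanded pose from where the row before left it, along the tool's axes as they then stand; what a row does not reach is not made up. A row lasts 1/10 s, in which the tool goes at most 50 mm and 8.59 degrees, less where a joint would pass 70% of its speed; a pose out of reach is approached as far as the arm can. A call is refused whole if a number of a shift passes 50 or a number of a turn 8.59, either way. A call with a gripper value outside its range is refused whole. The fingers move at their own pace and stop on an object; "force" is the grip in N (left out, the last holds). Time passes only in rows, so rows that do not move let the fingers close. It gives the time, the measured TCP pose, the force and the opening at its end, in the units of the state.
- manip.sense(): the state, without advancing time (a new reading comes with each control period).
- viewer.snapshot(name): name is "scene" or "top" or "wrist"; returns a dict with "image" (420x560x3 uint8, red, green, blue), "depth" (420x560 float32, m along the optical axis (not along the pixel's ray), 0 where there is no reading), "fovy" (degrees; the focal length in pixels is half the picture's height over the tangent of half this angle, whatever the lens; pixels are square), "cx", "cy" (the principal point, pixels), "R" (3x3) and "t" (3): a world point X has camera coordinates R X + t. Camera axes: x right, y down, z forward; pixel columns grow to the right and rows downward; lengths in m; the calibration is good to about 2 mm. A picture is of the moment at which its call begins.
- job.sign_off(): hands the job in, once; it reports no verdict.
The state is a dict: "t": time; "q": joint angles; "qd": joint speeds; "tau": joint torques, N m; "tcp_pos": TCP position; "tool_rot": TCP orientation; "force": force on the tool from outside, world axes, zero at the start; "ft_torque": the same for the moment, N m; "finger_gap": opening from 0.0 (shut) to 1.0 (fully open).
Only numpy, scipy, OpenCV 4.12 (cv2) and the standard library are available. Lean on these libraries where they do the work, as an engineer would, in place of code of your own. Each camera call takes 0.05 s, during which the arm holds its last target.

## Working session

There is one attempt and no reset: what is moved stays moved. The work goes in short steps, Python scripts to look and compute and a tool call to move; the robot and the scene stay as the last step left them, time stands still between calls to the robot, and variables do not carry over. Pictures are saved under pics/ and viewed, and the job is handed in when it is done.

Besides the shell and the picture viewer there is one more tool, called after "Call:" by a JSON object that holds its "api" and its "payload". move_arm: Moves the arm, as the interface text tells. Its arguments: {"type":"object","properties":{"deltas":{"type":"array"},"force":{"type":"number"}},"required":["deltas"]}

```bash
ls; mkdir -p pics; cat > h.py <<'E'
import numpy as np,cv2
from station import manip,viewer,job
def snap(n,f):
    s=viewer.snapshot(n); cv2.imwrite('pics/'+f+'.png',s['image'][:,:,::-1]); np.savez('pics/'+f+'.npz',**s); return s
def load(f): return dict(np.load('pics/'+f+'.npz'))
def K(s):
    f=210/np.tan(np.radians(float(s['fovy']))/2); return f,float(s['cx']),float(s['cy'])
def px(s,u,v,z=None):
    f,cx,cy=K(s); r=np.array([(u-cx)/f,(v-cy)/f,1]); R=s['R'];t=s['t']
    if z is None: d=s['depth'][int(round(v)),int(round(u))]; return R.T@(r*d-t)
    o=-R.T@t; d=R.T@r; return o+d*(z-o[2])/d[2]
def proj(s,X):
    f,cx,cy=K(s); c=s['R']@np.array(X)+s['t']; return c[0]/c[2]*f+cx,c[1]/c[2]*f+cy
def crop(f,u0,v0,u1,v1,k,o):
    im=cv2.imread('pics/'+f+'.png')[v0:v1,u0:u1]; cv2.imwrite('pics/'+o+'.png',cv2.resize(im,None,fx=k,fy=k,interpolation=cv2.INTER_CUBIC))
E
python3 - <<'E'
from h import *
for n in ['scene','top','wrist']:
    s=snap(n,n+'0'); print(n,s['fovy'],s['cx'],s['cy'],-s['R'].T@s['t'],s['R'].round(3).tolist())
s=manip.sense(); print(s)
E
```

```text
pics
scene 50.80840811828489 274.751299908525 212.53558835890988 [0.23228507 0.80639979 0.74289264] [[-0.893, -0.45, 0.008], [-0.277, 0.535, -0.799], [0.355, -0.715, -0.602]]
top 42.892463465642955 290.1729514958259 215.01723097891627 [ 0.47821158 -0.00281604  1.42372932] [[0.006, -1.0, -0.017], [-0.99, -0.003, -0.14], [0.14, 0.017, -0.99]]
wrist 59.544704623931636 277.1625748282591 212.5652951097922 [ 0.29403082 -0.55625095  0.37276447] [[0.364, -0.932, -0.003], [-0.893, -0.35, 0.284], [-0.266, -0.1, -0.959]]
{'t': 0.15, 'q': array([-1.37749290e+00,  5.28293920e-01,  1.43363245e+00, -5.69050315e-07,
        1.18138852e+00, -1.78507541e-01]), 'qd': array([ 0.00123157, -0.00215695, -0.00402372,  0.0009053 ,  0.00101179,
        0.00219637]), 'tau': array([ 1.93220712e-04, -4.42745626e+01, -1.78275633e+01, -2.71547087e-04,
        5.63065347e-03, -4.14463557e-06]), 'tcp_pos': array([ 0.22697834, -0.58172801,  0.23052526]), 'tool_rot': array([ 0.39939342,  0.58423658, -0.39853896,  0.58336885]), 'force': array([-0.35288178,  0.38962302,  0.26444548]), 'ft_torque': array([-0.03480121, -0.01274013, -0.05219188]), 'finger_gap': 0.9987387486895938}
```

View pics/scene0.png

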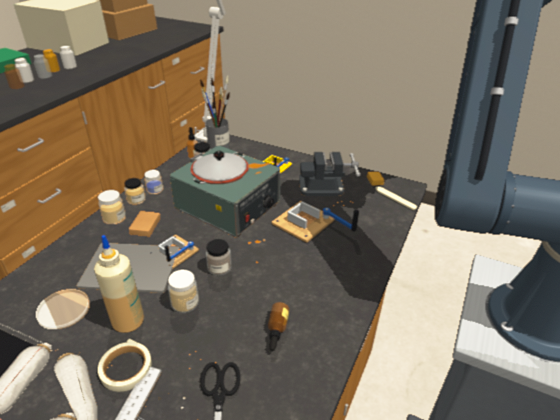

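View pics/top0.png

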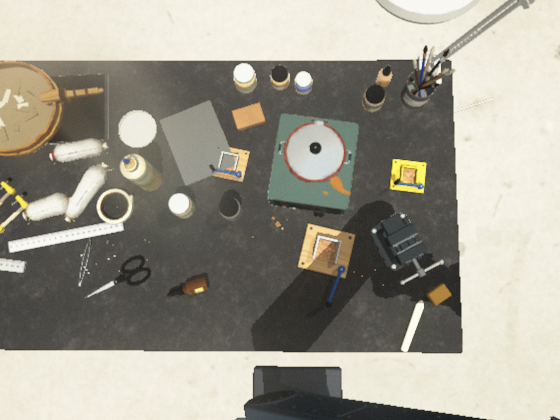

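View pics/wrist0.png

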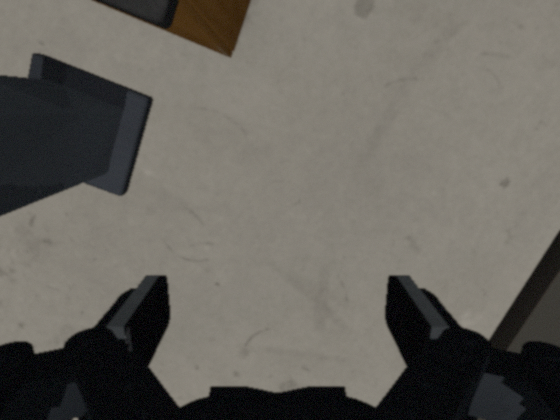

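The top view shows three stands: wood at (326,250), a smaller wood one at (231,164), and a yellow one at (408,176). The larger wooden one, (326,250), fits "not yellow, larger of its colour". The bottle lies at (194,286). I'll enlarge the crops to confirm.

```bash
python3 - <<'E'
from h import *
crop('top0',280,210,380,320,6,'c1'); crop('top0',160,260,230,310,10,'c2'); crop('scene0',260,190,370,250,7,'c3'); 
crop('scene0',255,290,305,360,8,'c4')
t=load('top0');s=load('scene0')
for p in [(326,250),(341,269),(231,164),(408,176),(194,286),(230,205),(180,205)]: print(p,px(t,*p))
for p in [(304,221),(356,212),(278,322)]: print(p,px(s,*p))
E
```

```text
(326, 250) [ 0.58453445 -0.07344153  0.00779404]
(341, 269) [ 0.53348247 -0.11046687  0.03691706]
(231, 164) [0.81775176 0.18389509 0.00536515]
(408, 176) [ 0.78561338 -0.29538042  0.00474192]
(194, 286) [0.48783799 0.26775784 0.04085373]
(230, 205) [0.69408539 0.17537121 0.07223361]
(180, 205) [0.69278821 0.30281925 0.07784426]
(304, 221) [ 0.56569665 -0.03725231  0.03520221]
(356, 212) [ 0.44237606 -0.07188132  0.08390504]
(278, 322) [0.47997059 0.28730457 0.03526615]
```

View pics/c1.png

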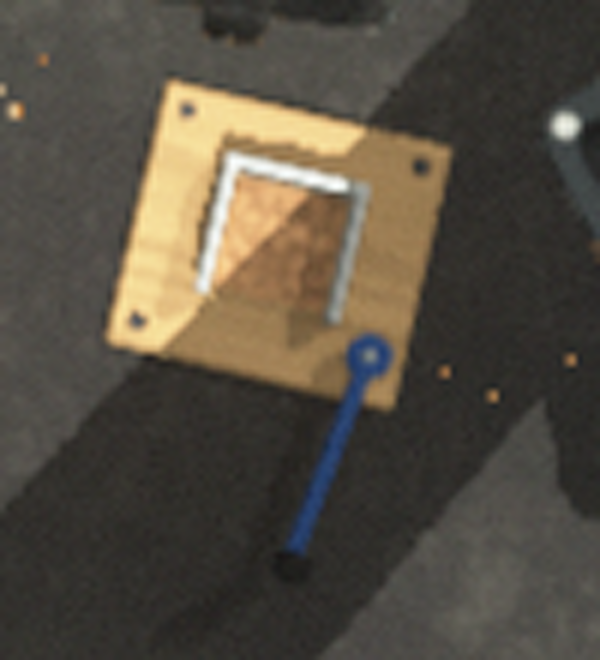

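View pics/c2.png

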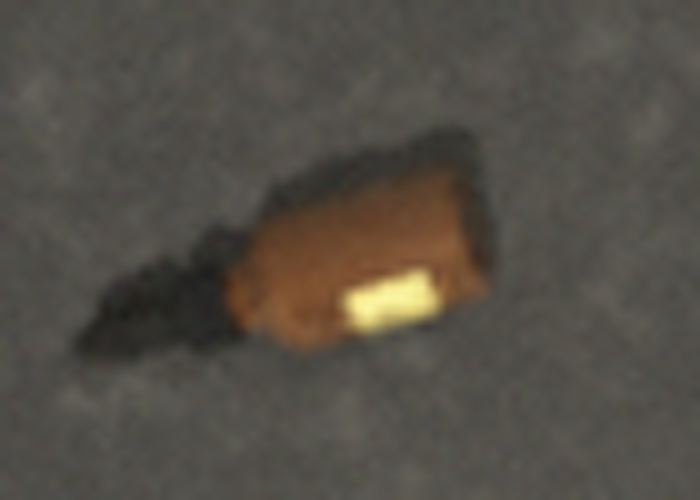

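View pics/c3.png

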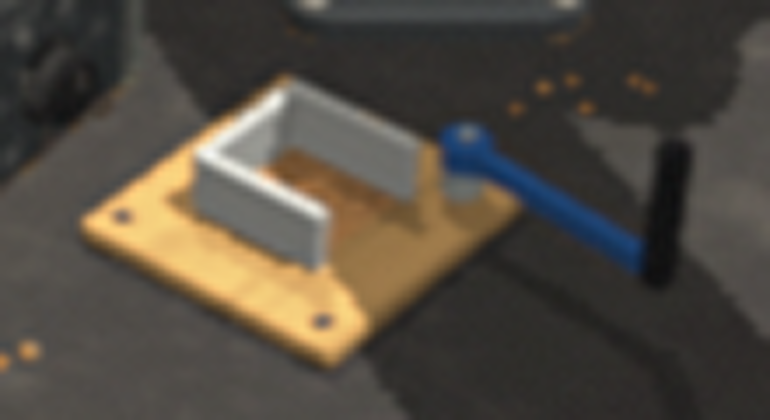

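View pics/c4.png

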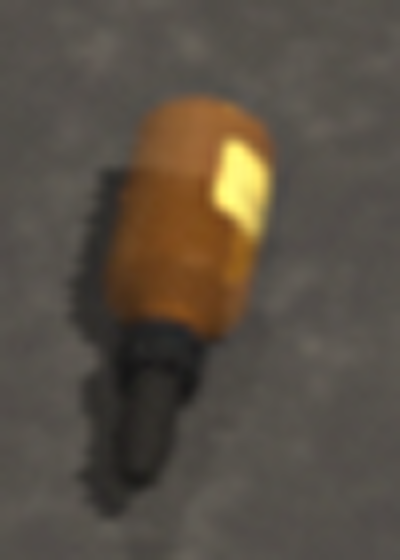

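```bash
python3 - <<'E'
from h import *
t=load('top0');s=load('scene0')
def tri(a,b):
    A=[];y=[]
    for c,(u,v) in((t,a),(s,b)):
        f,cx,cy=K(c)
        for row,val in((0,(u-cx)/f),(1,(v-cy)/f)):
            A.append(c['R'][row]-val*c['R'][2]); y.append(-(c['t'][row]-val*c['t'][2]))
    return np.linalg.lstsq(np.array(A),np.array(y),rcond=None)[0]
C=lambda p:(p[0]/6+280-.4,p[1]/6+210-.4); D=lambda p:(p[0]/7+260-.4,p[1]/7+190-.4)
P=[px(t,*C(p),.010) for p in[(168,80),(452,148),(395,410),(107,345)]]
for p in P: print('board top',p)
for i in range(4): print(np.linalg.norm(P[i]-P[(i+1)%4]))
print('mean',np.mean(P,0))
for n,a,b in [('FL',(107,345),(330,365)),('BL',(168,80),(80,222)),('FR',(395,410),(525,210)),('wallBLtop',(229,152),(196,152)),('wallBRtop',(366,186),(290,82)),('hinge',(370,354),(467,130)),('post',(292,560),(675,145))]:
    X=tri(C(a),D(b)); print(n,X.round(4),px(s,*D(b),.010).round(4))
E2=lambda p:(p[0]/10+160-.45,p[1]/10+260-.45); F=lambda p:(p[0]/8+255-.45,p[1]/8+290-.45)
print('bulb tip',tri(E2((82,338)),F((137,482))),'basecenter',tri(E2((475,225)),F((208,102))))
for p in [(82,338),(235,295),(485,215),(360,255)]: print(px(t,*E2(p),.018))
for p in [(137,480),(165,335),(205,100)]: print(px(s,*F(p),.018))
E
```

```text
board top [ 0.65630176 -0.02461766  0.01      ]
board top [ 0.6264739  -0.15014007  0.01      ]
board top [ 0.51128239 -0.12399396  0.01      ]
board top [0.53894979 0.00200623 0.01      ]
0.1290177326618451
0.11812156194331766
0.12900207389224488
0.12033418287305493
mean [ 0.58325196 -0.07418636  0.01      ]
FL [0.5392 0.002  0.0048] [0.5371 0.0077 0.01  ]
BL [ 0.6558 -0.0248  0.0105] [ 0.6557 -0.0254  0.01  ]
FR [ 0.5112 -0.1251 -0.0014] [ 0.5065 -0.1109  0.01  ]
wallBLtop [ 0.6204 -0.051   0.0388] [ 0.6354 -0.0863  0.01  ]
wallBRtop [ 0.6067 -0.1099  0.0384] [ 0.6218 -0.1469  0.01  ]
hinge [ 0.5338 -0.1112  0.039 ] [ 0.5455 -0.1493  0.01  ]
post [ 0.4459 -0.0752  0.086 ] [ 0.4684 -0.1779  0.01  ]
bulb tip [0.46789452 0.34024315 0.01757426] basecenter [0.49875208 0.23605484 0.03227166]
[0.46857813 0.34041924 0.018     ]
[0.47993286 0.30069384 0.018     ]
[0.50104659 0.23574235 0.018     ]
[0.49048285 0.26823923 0.018     ]
[0.46731287 0.33978364 0.018     ]
[0.48054113 0.29842537 0.018     ]
[0.50567938 0.22450768 0.018     ]
```

```bash
cat >> h.py <<'E'
from scipy.spatial.transform import Rotation as Ro
def rec():
    s=manip.sense()
    import json
    open('rec.jsonl','a').write(json.dumps({k:np.array(s[k]).tolist() for k in('t','q','tcp_pos','tool_rot')})+'\n'); return s
def plan(p0,R0,p1,R1,n,jaw,rd=1):
    """n equal steps, straight line + slerp; prints rounded rows; returns end pose of rounded rows"""
    w=(R0.inv()*R1).as_rotvec(degrees=True)/n; P=np.array(p0,float);R=R0; out=[]
    for i in range(n):
        tgt=np.array(p0)+(np.array(p1)-p0)*(i+1)/n; Rt=R0*Ro.from_rotvec(w*(i+1),degrees=True)
        d=R.inv().apply(tgt-P)*1000; ww=(R.inv()*Rt).as_rotvec(degrees=True)
        d=d.round(rd);ww=ww.round(rd); out.append([jaw,*d,*ww]); P=P+R.apply(d/1000); R=R*Ro.from_rotvec(ww,degrees=True)
    for i in range(0,n,10): print(','.join('%g'%(x+0) for r in out[i:i+10] for x in r))
    print('max shift',np.abs(np.array(out)[:,1:4]).max(),'turn',np.abs(np.array(out)[:,4:]).max()); return P,R
E
python3 - <<'E'
from h import *
s=rec(); R=Ro.from_quat(s['tool_rot']); print(R.as_matrix().round(3))
w=load('wrist0'); c=-w['R'].T@w['t']; print('cam in tool',R.inv().apply(c-s['tcp_pos']))
# bottle
b=np.array([-.29,.957,0]);b/=np.linalg.norm(b);up=np.array([0,0,1.]);tau=np.radians(40)
d=-np.sin(tau)*b-np.cos(tau)*up
for sg in(1,-1):
    z=sg*np.cross(b,up); y=np.cross(z,d); print(sg,'y',y,'b.y',y@b)
E
```

```text
[[-0.     0.932  0.363]
 [ 0.002  0.363 -0.932]
 [-1.     0.    -0.002]]
cam in tool [-0.14221816  0.07177017  0.00038309]
1 y [-0.22215855  0.73312323 -0.64278761] b.y 0.7660444431189781
-1 y [ 0.22215855 -0.73312323  0.64278761] b.y -0.7660444431189781
```

```bash
python3 - <<'E'
from h import *
s=manip.sense(); R0=Ro.from_quat(s['tool_rot'])
R1=Ro.from_euler('z',43,degrees=True)*R0
plan(s['tcp_pos'],R0,[.50,0.0,.28],R1,15,85)
E
```

```text
85,-3.2,31,-29.5,-2.9,0,0,85,-3.3,32.6,-27.9,-2.8,0,0,85,-3.2,33.8,-26.3,-2.9,0,0,85,-3.3,35.1,-24.6,-2.9,0,0,85,-3.2,36.3,-22.7,-2.8,0,0,85,-3.2,37.4,-21,-2.9,0,0,85,-3.3,38.4,-19,-2.9,0,0,85,-3.2,39.3,-17.1,-2.8,0,0,85,-3.2,40.1,-15.1,-2.9,0,0,85,-3.3,40.8,-13,-2.9,0,0
85,-3.2,41.4,-11,-2.8,0,0,85,-3.3,41.9,-9,-2.9,0,-0.1,85,-3.3,42.3,-6.8,-2.9,0,0,85,-3.3,42.6,-4.7,-2.8,0,0,85,-3.3,42.7,-2.6,-2.9,0,0
max shift 42.7 turn 2.9
```

Call:
{"api": "move_arm", "payload": {"deltas": [85,-3,31,-30,-3,0,0,85,-3,33,-28,-3,0,0,85,-3,34,-26,-3,0,0,85,-3,35,-25,-3,0,0,85,-3,36,-23,-3,0,0,85,-3,37,-21,-3,0,0,85,-3,38,-19,-3,0,0,85,-3,39,-17,-3,0,0,85,-3,40,-15,-3,0,0,85,-3,41,-13,-3,0,0]}}

```text
t: 1.15
tcp_pos: [0.4045, -0.1907, 0.2614]
tool_rot: [0.234, 0.667, -0.234, 0.667]
force: [0.4, -0.2, 0.3]
finger_gap: 0.994
```

```bash
python3 -c "
from h import *
s=rec();print(s['q'],s['tcp_pos'])"
```

```text
[-6.91418375e-01  2.45189102e-01  1.82077026e+00  4.91907141e-05
  1.07566288e+00 -1.78344929e-02] [ 0.40446524 -0.19067692  0.26139208]
```

Call:
{"api": "move_arm", "payload": {"deltas": [85,-3,41,-11,-3,0,0,85,-3,42,-9,-3,0,0,85,-3,42,-7,-3,0,0,85,-3,43,-5,-3,0,0,85,-3,43,-3,-3,0,0,85,0,0,0,0,0,0]}}

```text
t: 1.75
tcp_pos: [0.4902, 0.0088, 0.2767]
tool_rot: [0.143, 0.692, -0.142, 0.693]
force: [-1.0, -0.2, -0.3]
finger_gap: 0.997
```

```bash
python3 -c "
from h import *
s=rec();print(s['q'],s['tcp_pos'],s['force'],Ro.from_quat(s['tool_rot']).as_matrix().round(3))
snap('wrist','w1')"
```

```text
[-0.21155     0.28712801  1.70645355  0.0019748   1.14639246  0.19437722] [0.49017332 0.00880582 0.27666007] [-0.97527764 -0.21829377 -0.3369814 ] [[ 0.002  0.396  0.918]
 [ 0.001  0.918 -0.396]
 [-1.     0.002  0.001]]
```

View pics/w1.png

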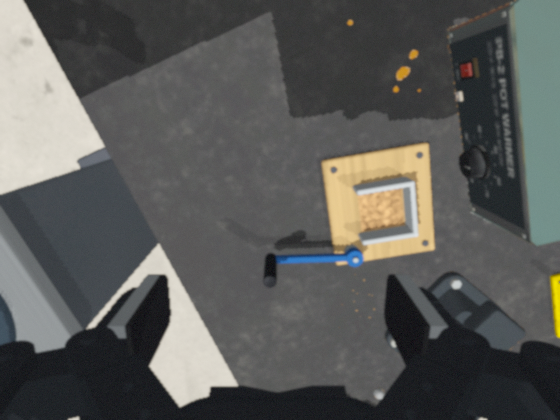

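```bash
python3 - <<'E'
from h import *
s=manip.sense(); R0=Ro.from_quat(s['tool_rot'])
# target tool down with y along b
b=np.array([-.29,.957,0]);b/=np.linalg.norm(b)
x=np.array([0,0,-1.]); R1=Ro.from_matrix(np.c_[x,b,np.cross(x,b)])
plan(s['tcp_pos'],R0,[.48,0.30,.24],R1,8,85)
E
```

```text
85,4.5,33.2,-15.6,-5,0,0,85,4.6,34.4,-12.7,-5.1,0,0,85,4.5,35.4,-9.6,-5,0,0,85,4.5,36.1,-6.4,-5,0,0,85,4.6,36.5,-3.3,-5.1,0,0,85,4.5,36.7,0,-5,0,0,85,4.5,36.6,3.2,-5,0,0,85,4.5,36.1,6.4,-5.1,0,0
max shift 36.7 turn 5.1
```

Call:
{"api": "move_arm", "payload": {"deltas": [85,4.5,33,-16,-5,0,0,85,4.5,34,-13,-5,0,0,85,4.5,35,-10,-5,0,0,85,4.5,36,-6,-5,0,0,85,4.5,36,-3,-5,0,0,85,4.5,37,0,-5,0,0,85,4.5,37,3,-5,0,0,85,4.5,36,6,-5,0,0,85,0,0,0,0,0,0]}}

```text
t: 2.7
tcp_pos: [0.4799, 0.2991, 0.2393]
tool_rot: [-0.101, 0.7, 0.102, 0.699]
force: [-0.9, -1.5, -0.6]
finger_gap: 0.99
```

```bash
python3 -c "
from h import *
s=rec();print(s['q'],s['tcp_pos'],s['force'],Ro.from_quat(s['tool_rot']).as_matrix().round(3))
snap('wrist','w2')"
```

```text
[3.59333556e-01 4.38069399e-01 1.57457327e+00 1.00137210e-03
 1.12976883e+00 7.11373586e-02] [0.47993315 0.29914324 0.23933994] [-0.85194597 -1.54150304 -0.59441342] [[-0.001 -0.284  0.959]
 [ 0.001  0.959  0.284]
 [-1.     0.001 -0.001]]
```

View pics/w2.png

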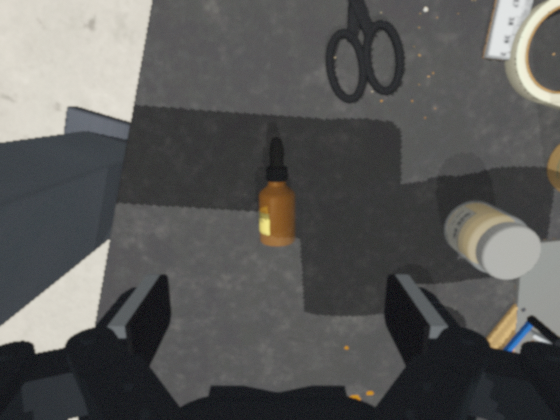

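```bash
python3 - <<'E'
from h import *
crop('w2',240,125,315,255,6,'c5')
w=load('w2')
for p in [(276,138.5),(276.5,181),(277,243)]: print(px(w,*p,.018))
print(px(w,277,215))
E
```

```text
[0.46679686 0.3370196  0.018     ]
[0.47921192 0.2967645  0.018     ]
[0.49864472 0.23293086 0.018     ]
[0.4882876  0.2679765  0.03654426]
```

View pics/c5.png

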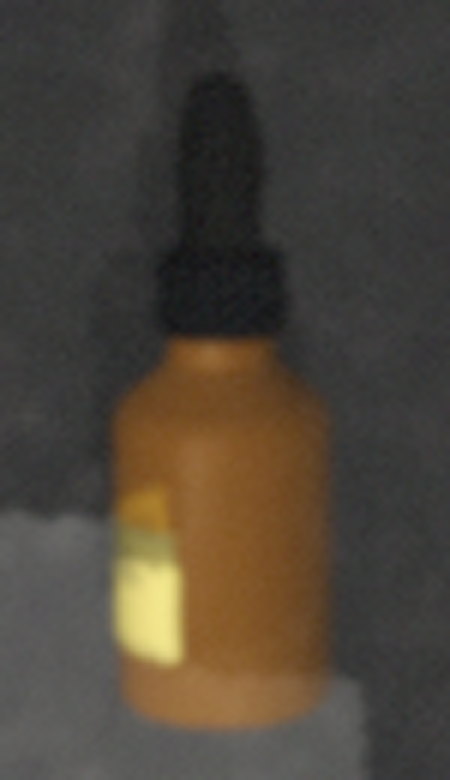

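```bash
cat >> h.py <<'E'
def Rpick(tau=40,b=(-.292,.956,0)):
    b=np.array(b);b=b/np.linalg.norm(b);up=np.array([0,0,1.]);t=np.radians(tau)
    d=-np.sin(t)*b-np.cos(t)*up; z=np.cross(b,up); return Ro.from_matrix(np.c_[d,np.cross(z,d),z])
E
python3 - <<'E'
from h import *
s=manip.sense(); R0=Ro.from_quat(s['tool_rot']); R1=Rpick()
plan(s['tcp_pos'],R0,[.4686,0.3345,.085],R1,8,85)
E
```

```text
85,19.3,4.9,0,-0.1,0,-5,85,18.8,6.5,0,0,-0.1,-5,85,18.2,8.2,-0.1,-0.1,0,-5,85,17.4,9.7,0,-0.1,-0.1,-5,85,16.5,11.2,0,-0.1,0,-5,85,15.4,12.6,-0.1,0,0,-5,85,14.3,13.8,0,-0.1,-0.1,-5,85,13,15.1,0,-0.1,0,-5
max shift 19.3 turn 5.0
```

Call:
{"api": "move_arm", "payload": {"deltas": [85,19,5,0,0,0,-5,85,19,6.5,0,0,0,-5,85,18,8,0,0,0,-5,85,17.5,10,0,-0.5,0,-5,85,16.5,11,0,0,-0.3,-5,85,15.5,12.5,0,0,0,-5,85,14.5,14,0,0,0,-5,85,13,15,0,0,0,-5,85,0,0,0,0,0,0]}}

```text
t: 3.65
tcp_pos: [0.4675, 0.3329, 0.0813]
tool_rot: [-0.339, 0.623, -0.142, 0.69]
force: [-0.0, -1.9, -0.3]
finger_gap: 0.994
```

```bash
python3 -c "
from h import *
s=rec();print(s['q'],s['tcp_pos'],s['force'])
R=Ro.from_quat(s['tool_rot']);print((R.inv()*Rpick()).as_rotvec(degrees=True))
snap('wrist','w3');snap('scene','s3')
plan(s['tcp_pos'],R,[.4874,.273,.008],Rpick(),5,85)"
```

```text
[ 0.7273171   0.85677637  1.46750281 -0.66443789  1.2424544   0.79010842] [0.46746718 0.33285185 0.08134509] [-0.04226906 -1.94035555 -0.32725816]
[ 0.13939606 -0.33170663  0.16985978]
85,19.3,-0.2,0.4,0,-0.1,0,85,19.4,-0.2,0.4,0.1,0,0.1,85,19.3,-0.2,0.4,0,-0.1,0,85,19.4,-0.2,0.4,0,-0.1,0,85,19.3,-0.2,0.3,0,0,0.1
max shift 19.4 turn 0.1
```

View pics/w3.png

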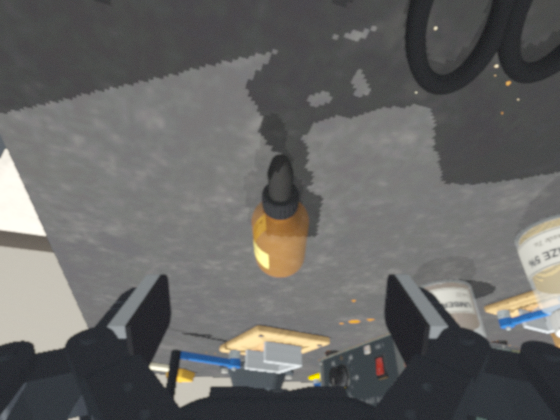

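View pics/s3.png

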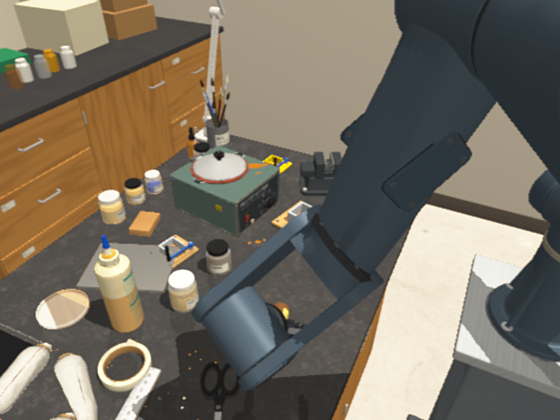

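Call:
{"api": "move_arm", "payload": {"deltas": [85,19.5,0,0.5,0,0,0,85,19.5,0,0.5,0,0,0,85,19.5,0,0.5,0,0,0,85,19.5,-0.5,0.5,0,0,0,85,18.5,-0.5,0,0,0,0,85,0,0,0,0,0,0]}}

```text
t: 4.35
tcp_pos: [0.4905, 0.2718, 0.0138]
tool_rot: [-0.335, 0.622, -0.143, 0.693]
force: [-0.8, 0.1, 0.2]
finger_gap: 0.994
```

```bash
python3 -c "
from h import *
s=rec();print(s['q'],s['tcp_pos'],s['force'])
R=Ro.from_quat(s['tool_rot']);print((R.inv()*Rpick()).as_rotvec(degrees=True))
snap('wrist','w4')"
```

```text
[ 0.62928548  0.9374877   1.55562502 -0.76460358  1.06754006  0.8651462 ] [0.49050309 0.27183955 0.01375534] [-0.841777    0.06551443  0.24850117]
[-0.34789813 -0.15821432 -0.01386413]
```

View pics/w4.png

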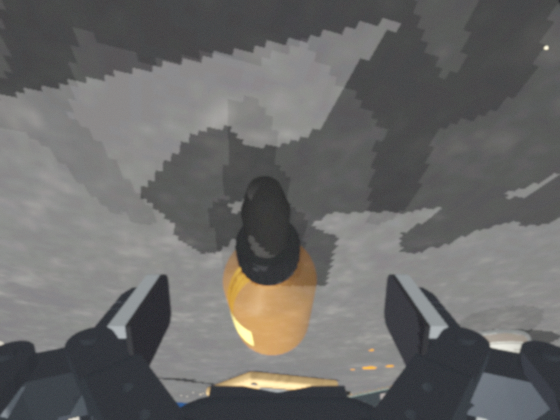

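```bash
python3 -c "
from h import *
s=rec();R=Ro.from_quat(s['tool_rot']);print(s['tcp_pos'],R.inv().apply(np.array([.4874,.273,.008])-s['tcp_pos'])*1000)"
```

```text
[0.49079465 0.27317841 0.01431021] [ 4.31221037  4.66107803 -3.32467208]
```

Call:
{"api": "move_arm", "payload": {"deltas": [85,4.5,4,-3,0,0,0,85,0,0,0,0,0,0]}}

```text
t: 4.6
tcp_pos: [0.4867, 0.2746, 0.0073]
tool_rot: [-0.336, 0.621, -0.142, 0.694]
force: [-0.3, 0.7, -0.7]
finger_gap: 0.996
```

```bash
python3 -c "
from h import *
s=rec();R=Ro.from_quat(s['tool_rot']);print(s['tcp_pos'],s['force'],s['qd'].round(3),R.inv().apply(np.array([.4874,.273,.008])-s['tcp_pos'])*1000)"
```

```text
[0.48670217 0.27461132 0.00730717] [-0.34357975  0.71400991 -0.69585167] [ 0.008  0.005 -0.005 -0.005  0.007 -0.009] [ 0.58957122 -1.78181618  0.20215269]
```

Good. Now I'll close on the bottle.

Call:
{"api": "move_arm", "payload": {"deltas": [25,0,0,0,0,0,0,25,0,0,0,0,0,0,25,0,0,0,0,0,0,25,0,0,0,0,0,0,25,0,0,0,0,0,0,25,0,0,0,0,0,0], "force": 45}}

```text
t: 5.2
tcp_pos: [0.4868, 0.2747, 0.0069]
tool_rot: [-0.336, 0.621, -0.142, 0.694]
force: [-1.1, 2.0, 3.4]
finger_gap: 0.404
```

```bash
python3 -c "
from h import *
s=rec();print(s['tcp_pos'],s['force'],s['finger_gap']*85.4)
snap('wrist','w5')"
```

```text
[0.48678645 0.27470395 0.00686828] [-1.13779372  2.02318618  3.3985486 ] 34.49234487445166
```

View pics/w5.png

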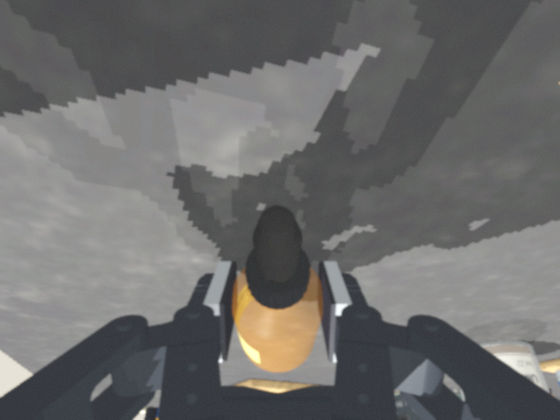

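Call:
{"api": "move_arm", "payload": {"deltas": [25,-8,-6.5,0,0,0,0,25,-15,-13,0,0,0,0,25,-23,-19,0,0,0,0,25,-23,-19,0,0,0,0,25,-23,-19,0,0,0,0,25,-23,-19,0,0,0,0,25,-23,-19,0,0,0,0,25,0,0,0,0,0,0]}}

```text
t: 6.05
tcp_pos: [0.4879, 0.276, 0.1901]
tool_rot: [-0.335, 0.619, -0.142, 0.696]
force: [0.7, -0.3, -1.1]
finger_gap: 0.408
```

```bash
python3 -c "
from h import *
s=rec();print(s['tcp_pos'],s['force'],s['finger_gap']*85.4,s['q'])
snap('wrist','w6'); snap('scene','s6')"
```

```text
[0.48786492 0.27601858 0.19011638] [ 0.6958554  -0.34670899 -1.06837209] 34.84812731563305 [ 0.63817387  0.66627479  1.51752667 -0.68158636  1.29652262  0.65323769]
```

View pics/w6.png

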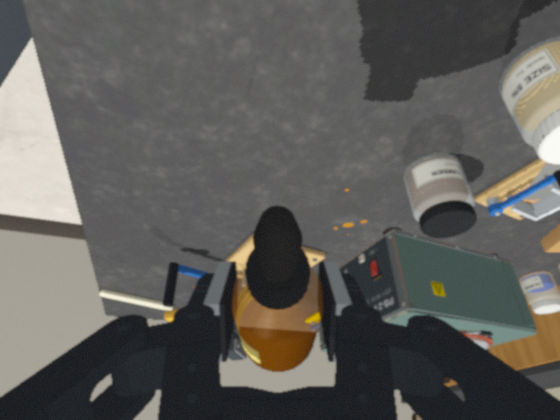

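View pics/s6.png

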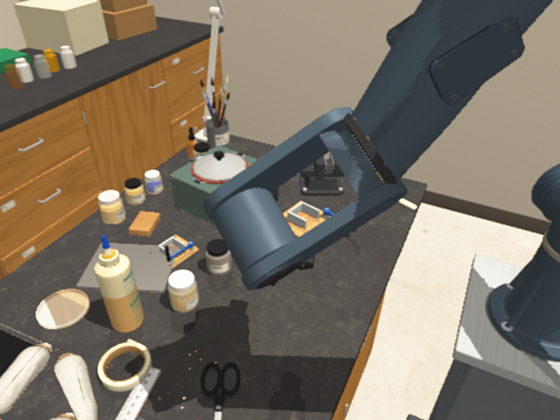

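```bash
cat >> h.py <<'E'
import json
def recs(): return [json.loads(l) for l in open('rec.jsonl')]
def fk(q,p):
    a1,lat,h,L1,L2,e,L6,w,o5=p
    # frame: local x radial out, y left, z up. pitch rotation q about +y takes up->out
    A=Ro.from_euler('z',q[0]); B=A*Ro.from_euler('y',q[1]); P=A.apply([a1,lat,h])
    P=P+B.apply([0,0,L1]); C=B*Ro.from_euler('y',q[2]); P=P+C.apply([e,0,L2])
    D=C*Ro.from_euler('z',S4*q[3]); P=P+D.apply([w,o5,0]); E=D*Ro.from_euler('y',q[4]); F=E*Ro.from_euler('z',S6*q[5])
    P=P+F.apply([0,0,L6])
    # tool x = local z ; at q4=q6=0 tool y = local +y(left)
    M=F*Ro.from_matrix(np.array([[0,0,-1],[0,1,0],[1,0,0]]).astype(float)) 
    return P,M
S4=1;S6=1
E
python3 - <<'E'
import h; from h import *
from scipy.optimize import least_squares
D=recs()
for s4 in(1,-1):
  for s6 in(1,-1):
    h.S4=s4;h.S6=s6
    print(s4,s6,[np.round((Ro.from_quat(r['tool_rot']).inv()*fk(r['q'],np.zeros(9))[1]).magnitude()*57.3,1) for r in D])
E
```

```text
1 1 [np.float64(0.0), np.float64(0.0), np.float64(0.0), np.float64(0.0), np.float64(0.0), np.float64(0.0), np.float64(0.0), np.float64(0.0), np.float64(0.0), np.float64(0.0)]
1 -1 [np.float64(20.5), np.float64(2.0), np.float64(22.3), np.float64(8.2), np.float64(90.5), np.float64(99.1), np.float64(99.1), np.float64(100.7), np.float64(100.7), np.float64(74.9)]
-1 1 [np.float64(0.0), np.float64(0.0), np.float64(0.2), np.float64(0.1), np.float64(76.1), np.float64(87.6), np.float64(87.6), np.float64(88.1), np.float64(88.1), np.float64(78.1)]
-1 -1 [np.float64(20.5), np.float64(2.0), np.float64(22.4), np.float64(8.2), np.float64(91.9), np.float64(87.5), np.float64(87.6), np.float64(87.7), np.float64(87.7), np.float64(87.8)]
```

```bash
python3 - <<'E'
from h import *
D=recs(); base=np.zeros(9)
A=[];y=[]
for r in D:
    A.append(np.array([fk(r['q'],np.eye(9)[i])[0] for i in range(9)]).T); y.append(r['tcp_pos'])
A=np.vstack(A);y=np.hstack(y)
print(np.linalg.svd(A)[1])
p=np.linalg.lstsq(A,y,rcond=1e-4)[0]; print(p.round(4),np.abs(A@p-y).max())
for ridge in [1e-3]:
    from itertools import combinations
    B=A.copy()
    for drop in [(0,5,7),(5,7),(0,7),(0,5),(0,),(5,),(7,),(8,),(8,5,7),(1,5,7),(8,7,5,0),(1,7,5,0)]:
        k=[i for i in range(9) if i not in drop]; x=np.linalg.lstsq(A[:,k],y,rcond=None)[0]; print(drop,dict(zip(k,x.round(4))),np.abs(A[:,k]@x-y).max())
E
```

```text
[6.76394957 4.72898813 4.3780408  1.16829984 0.9260813  0.62850645
 0.24717257 0.16264494 0.11531343]
[-0.      0.111   0.2742  0.588   0.3917  0.1141  0.2967 -0.     -0.    ] 6.106226635438361e-16
(0, 5, 7) {1: np.float64(0.0994), 2: np.float64(0.2405), 3: np.float64(0.5025), 4: np.float64(0.3719), 6: np.float64(0.2937), 8: np.float64(0.0125)} 0.01777094938195445
(5, 7) {0: np.float64(-0.0036), 1: np.float64(0.1017), 2: np.float64(0.2429), 3: np.float64(0.5026), 4: np.float64(0.3757), 6: np.float64(0.2947), 8: np.float64(0.0101)} 0.017752829844008833
(0, 7) {1: np.float64(0.111), 2: np.float64(0.2742), 3: np.float64(0.588), 4: np.float64(0.3917), 5: np.float64(0.1141), 6: np.float64(0.2967), 8: np.float64(0.0)} 1.0547118733938987e-15
(0, 5) {1: np.float64(0.1004), 2: np.float64(0.236), 3: np.float64(0.5063), 4: np.float64(0.4014), 6: np.float64(0.2175), 7: np.float64(0.07), 8: np.float64(0.012)} 0.015249671068033321
(0,) {1: np.float64(0.111), 2: np.float64(0.2742), 3: np.float64(0.588), 4: np.float64(0.3917), 5: np.float64(0.1141), 6: np.float64(0.2967), 7: np.float64(-0.0), 8: np.
[... 593 characters left out ...]
 np.float64(0.2967), 7: np.float64(-0.0)} 4.996003610813204e-16
(8, 5, 7) {0: np.float64(-0.0162), 1: np.float64(0.1117), 2: np.float64(0.2529), 3: np.float64(0.5017), 4: np.float64(0.3897), 6: np.float64(0.2986)} 0.017804568656680675
(1, 5, 7) {0: np.float64(0.121), 2: np.float64(0.1417), 3: np.float64(0.5073), 4: np.float64(0.2384), 6: np.float64(0.2492), 8: np.float64(0.1088)} 0.03403845447684664
(8, 7, 5, 0) {1: np.float64(0.1107), 2: np.float64(0.2489), 3: np.float64(0.4929), 4: np.float64(0.3761), 6: np.float64(0.2959)} 0.018487502661307942
(1, 7, 5, 0) {2: np.float64(0.1659), 3: np.float64(0.5536), 4: np.float64(0.3476), 6: np.float64(0.243), 8: np.float64(0.0974)} 0.03799815554335112
```

```bash
cat >> h.py <<'E'
KP=[0,.111,.2742,.588,.3917,.1141,.2967,0,0]
LO=np.array([-3.08,-.75,.22,-1.43,0,-2.85]);HI=np.array([3.08,2.2,2.44,4.57,2.65,2.85])
from scipy.optimize import least_squares
def ik(P,R,q0,lim=True):
    f=lambda q:(lambda a:np.r_[(a[0]-P)*5,(R.inv()*a[1]).as_rotvec()])(fk(q,KP))
    r=least_squares(f,np.clip(q0,LO+1e-3,HI-1e-3),bounds=(LO,HI)) if lim else least_squares(f,q0)
    return r.x,np.sqrt(2*r.cost)
E
python3 - <<'E'
from h import *
D=recs(); g=D[8]; R=Ro.from_quat(g['tool_rot']); t=np.array(g['tcp_pos'])
b=np.array([-.292,.956,0]);b/=np.linalg.norm(b); M=np.array([.4833,.2868,.018])
mt=R.inv().apply(M-t);bt=R.inv().apply(b); print('mid in tool',mt*1000,'b',bt)
w=load('w6'); s=D[9]; Rs=Ro.from_quat(s['tool_rot'])
mt[2]=0
for k in(-.054,.012,.054): print(k,proj(w,np.array(s['tcp_pos'])+Rs.apply(mt+bt*k)))
crop('w6',210,190,345,390,4,'c7')
ts=[np.radians(a) for a in (40,)]
stall=np.array([.583,-.0735,.010])
rng=np.random.default_rng(0)
for hd in range(-100,101,10):
    hv=np.array([np.cos(np.radians(hd)),np.sin(np.radians(hd)),0]);up=np.array([0,0,1.])
    th=np.radians(40); d=np.cos(th)*hv-np.sin(th)*up; y=np.sin(th)*hv+np.cos(th)*up
    Rf=Ro.from_matrix(np.c_[d,y,np.cross(d,y)]); Pf=stall+[0,0,.055]-Rf.apply(mt)
    best=None
    for k in range(8):
        q0=np.array(s['q']) if k==0 else rng.uniform([-.6,.3,1.2,-1.4,0,-2.8],[.3,1.3,2.4,4.5,2,2.8])
        q,e=ik(Pf,Rf,q0)
        if e<1e-3: print(hd,q.round(2)); break
E
```

```text
mid in tool [-16.61758631   2.48902701   0.21343733] b [-0.6427124   0.76610637 -0.00134124]
-0.054 (np.float64(278.2990136977129), np.float64(333.9866134393))
0.012 (np.float64(278.5888140892912), np.float64(282.32434413655426))
0.054 (np.float64(278.94778861804383), np.float64(218.33050797853295))
-100 [ 0.05  0.94  1.54 -0.96  1.16 -2.29]
-90 [ 0.05  0.92  1.63 -1.1   1.03 -2.27]
-80 [ 0.05  0.9   1.73 -1.27  0.92 -2.23]
-60 [ 0.01  0.88  1.92  4.5   0.75 -2.01]
-50 [-0.04  0.88  2.01  4.17  0.72 -1.86]
-40 [-0.11  0.88  2.09  3.83  0.73 -1.71]
-30 [-0.2   0.89  2.15  3.5   0.78 -1.62]
-20 [-0.3   0.9   2.2   3.2   0.83 -1.57]
-10 [-0.4   0.91  2.22  2.91  0.86 -1.57]
0 [-0.5   0.91  2.21  2.63  0.85 -1.56]
10 [-0.58  0.9   2.18  2.35  0.83 -1.51]
20 [-0.65  0.89  2.13  2.05  0.81 -1.42]
30 [-0.69  0.88  2.06  1.75  0.82 -1.3 ]
40 [-0.71  0.88  1.97  1.48  0.86 -1.19]
50 [-0.72  0.88  1.88  1.25  0.94 -1.09]
60 [-0.71  0.89  1.79  1.07  1.03 -1.03]
70 [-0.69  0.91  1.69  0.92  1.14 -1.  ]
80 [-0.66  0.93  1.59  0.79  1.25 -1.  ]
90 [-0.63  0.95  1.5   0.68  1.37 -1.01]
100 [-0.6   0.97  1.41  0.59  1.47 -1.05]
```

View pics/c7.png

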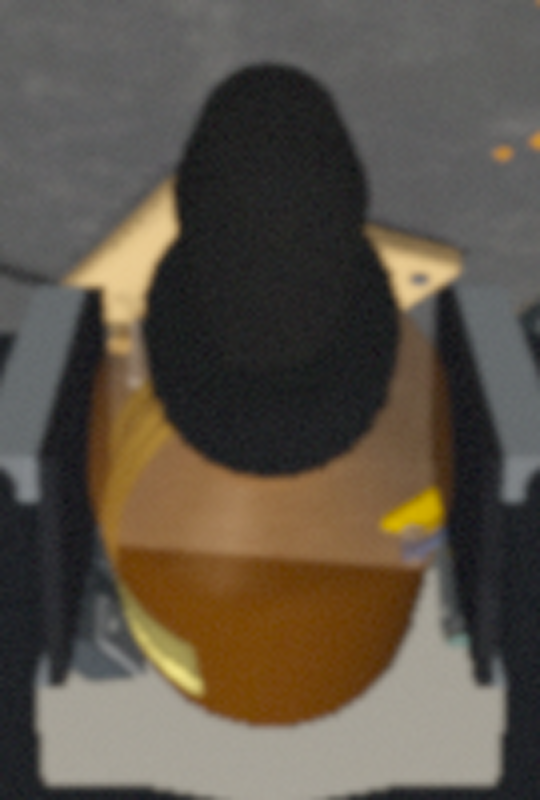

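```bash
python3 - <<'E'
from h import *
t=load('top0'); 
f,cx,cy=K(t); v,u=np.mgrid[200:300,365:450]; d=t['depth'][200:300,365:450]
X=(np.stack([(u-cx)/f*d,(v-cy)/f*d,d],-1)-t['t'])@t['R']
m=X[...,2]>.03
print(np.percentile(X[m],[0,5,50,95,100],axis=0).round(3))
for y in np.arange(-.14,-.42,-.02):
    k=m&(abs(X[...,1]-y)<.01); print(round(y,2),X[k][:,2].max() if k.any() else None, (X[k][:,0].min(),X[k][:,0].max()) if k.any() else None)
E
```

```text
[[ 0.478 -0.363  0.03 ]
 [ 0.513 -0.313  0.042]
 [ 0.594 -0.262  0.081]
 [ 0.655 -0.22   0.102]
 [ 0.673 -0.003  1.424]]
-0.14 None None
-0.16 None None
-0.18 None None
-0.2 None None
-0.22 0.1020156387255721 (np.float64(0.5905325119306775), np.float64(0.6629019361164208))
-0.24 0.10536521314338444 (np.float64(0.5531810448107134), np.float64(0.6729632164566102))
-0.26 0.10571941403905008 (np.float64(0.4954797349734965), np.float64(0.6720233023939187))
-0.28 0.10519218166622685 (np.float64(0.502964750497128), np.float64(0.6597410359754202))
-0.3 0.10457291535973931 (np.float64(0.5129426636083817), np.float64(0.6334630804483019))
-0.32 0.1064268889720149 (np.float64(0.517916974560606), np.float64(0.5936104946974872))
-0.34 0.08145598271276044 (np.float64(0.5332297730434071), np.float64(0.5482170762538491))
-0.36 0.08183391994664663 (np.float64(0.5433459327062365), np.float64(0.5558474062565381))
-0.38 None None
-0.4 None None
```

```bash
cat >> h.py <<'E'
MT=np.array([-.0166,.0025,0]); STALL=np.array([.583,-.0735,.010])
def Rfin(hd,tau=40):
    th=np.radians(tau);hv=np.array([np.cos(np.radians(hd)),np.sin(np.radians(hd)),0]);up=np.array([0,0,1.])
    d=np.cos(th)*hv-np.sin(th)*up; y=np.sin(th)*hv+np.cos(th)*up
    return Ro.from_matrix(np.c_[d,y,np.cross(d,y)])
def chk(p0,R0,p1,R1,n,q0):
    w=(R0.inv()*R1).as_rotvec(); q=q0; mx=0
    for i in range(n):
        q2,e=ik(np.array(p0)+(np.array(p1)-p0)*(i+1)/n,R0*Ro.from_rotvec(w*(i+1)/n),q); mx=max(mx,np.abs(q2-q).max()); q=q2
        if e>1e-3: print('BAD',i,e)
    print('end q',q.round(2),'max step',mx.round(3)); return q
E
python3 - <<'E'
from h import *
s=manip.sense(); R0=Ro.from_quat(s['tool_rot']);p0=s['tcp_pos']
R1=Rfin(77); P1=STALL+[0,0,.054+.11]-R1.apply(MT); print(P1)
n=16
chk(p0,R0,P1,R1,n,s['q'])
plan(p0,R0,P1,R1,n,25)
E
```

```text
[ 0.58549906 -0.06267536  0.16141461]
end q [-0.67  0.74  1.61  0.79  1.35 -0.85] max step 0.165
25,15.3,-15.9,-0.2,2.1,-0.2,5.5,25,13.7,-17.2,0.4,2,-0.1,5.5,25,12.1,-18.5,1,2.1,-0.2,5.4,25,10.2,-19.5,1.6,2,-0.2,5.5,25,8.3,-20.3,2.3,2.1,-0.1,5.5,25,6.3,-20.9,3.1,2.1,-0.2,5.5,25,4.4,-21.3,3.8,2,-0.2,5.5,25,2.3,-21.5,4.5,2.1,-0.2,5.4,25,0.3,-21.4,5.3,2.1,-0.1,5.5,25,-1.8,-21.1,6.1,2,-0.2,5.5
25,-3.7,-20.7,6.9,2.1,-0.2,5.5,25,-5.7,-19.9,7.5,2,-0.1,5.4,25,-7.5,-19,8.3,2.1,-0.2,5.5,25,-9.2,-17.9,9,2.1,-0.2,5.5,25,-10.8,-16.6,9.7,2,-0.1,5.5,25,-12.4,-15.2,10.2,2.1,-0.2,5.5
max shift 21.5 turn 5.5
```

Call:
{"api": "move_arm", "payload": {"deltas": [25,15.5,-16,0,2,0,5.5,25,13.5,-17,0.5,2,0,5.5,25,12,-18.5,1,2,0,5.5,25,10,-19.5,1.5,2,0,5.5,25,8.5,-20.5,2.5,2,0,5.5,25,6.5,-21,3,2,0,5.5,25,4.5,-21.5,4,2,0,5.5,25,2.5,-21.5,4.5,2,0,5.5,25,0.5,-21.5,5.5,2,0,5.5,25,-2,-21,6,2,0,5.5]}}

```text
t: 7.15
tcp_pos: [0.5478, 0.0628, 0.1684]
tool_rot: [0.11, 0.673, 0.092, 0.725]
force: [-0.1, 0.7, -1.7]
finger_gap: 0.398
```

```bash
python3 - <<'E'
from h import *
s=rec(); R0=Ro.from_quat(s['tool_rot']);p0=s['tcp_pos']; print(s['q'].round(2),p0,s['finger_gap'])
R1=Rfin(77); P1=STALL+[0,0,.054+.11]-R1.apply(MT); print(P1)
chk(p0,R0,P1,R1,7,s['q'])
plan(p0,R0,P1,R1,7,25)
E
```

```text
[-0.25  0.5   1.76  0.38  0.91 -0.46] [0.54784543 0.06280441 0.16838407] 0.3979472002759647
[ 0.58549906 -0.06267536  0.16141461]
end q [-0.67  0.74  1.61  0.79  1.35 -0.85] max step 0.098
25,-3.7,-17.4,5.9,1.6,-0.4,4.7,25,-5,-16.9,6.5,1.7,-0.4,4.7,25,-6.4,-16.1,6.9,1.6,-0.4,4.7,25,-7.6,-15.5,7.5,1.7,-0.4,4.8,25,-8.8,-14.5,8,1.6,-0.4,4.7,25,-9.9,-13.5,8.4,1.7,-0.3,4.7,25,-10.9,-12.4,8.8,1.6,-0.4,4.7
max shift 17.4 turn 4.8
```

Call:
{"api": "move_arm", "payload": {"deltas": [25,-3.5,-17.5,6,1.5,-0.5,4.5,25,-5,-17,6.5,1.5,-0.5,4.5,25,-6.5,-16,7,1.5,-0.5,4.5,25,-7.5,-15.5,7.5,1.5,-0.5,4.5,25,-9,-14.5,8,1.5,-0.5,4.5,25,-10,-13.5,8.5,1.5,-0.5,4.5,25,-10,-11,8,1.5,0,4.5,25,0,0,0,0,0,0,25,0,0,0,0,0,0]}}

```text
t: 8.05
tcp_pos: [0.5857, -0.0603, 0.1637]
tool_rot: [0.354, 0.605, 0.221, 0.678]
force: [-1.0, -0.3, 0.2]
finger_gap: 0.402
```

```bash
python3 - <<'E'
from h import *
s=rec(); R0=Ro.from_quat(s['tool_rot']);p0=s['tcp_pos']; print(s['q'].round(2),p0,s['finger_gap'],s['force'])
snap('scene','s8');snap('top','t8');snap('wrist','w8')
R1=Rfin(77); P1=STALL+[0,0,.054+.11]-R1.apply(MT); print(P1)
print((R0.inv()*R1).as_rotvec(degrees=True),R0.inv().apply(P1-p0)*1000)
crop('s8',240,120,380,250,5,'c8'); crop('t8',280,190,400,320,5,'c9')
E
```

```text
[-0.66  0.72  1.61  0.77  1.33 -0.86] [ 0.58574814 -0.06029471  0.16374169] 0.4024379232312293 [-0.99674514 -0.33466748  0.16517986]
[ 0.58549906 -0.06267536  0.16141461]
[1.18157531 0.04497139 1.58982555] [-0.23182347 -3.32273771  0.22465827]
```

View pics/c8.png

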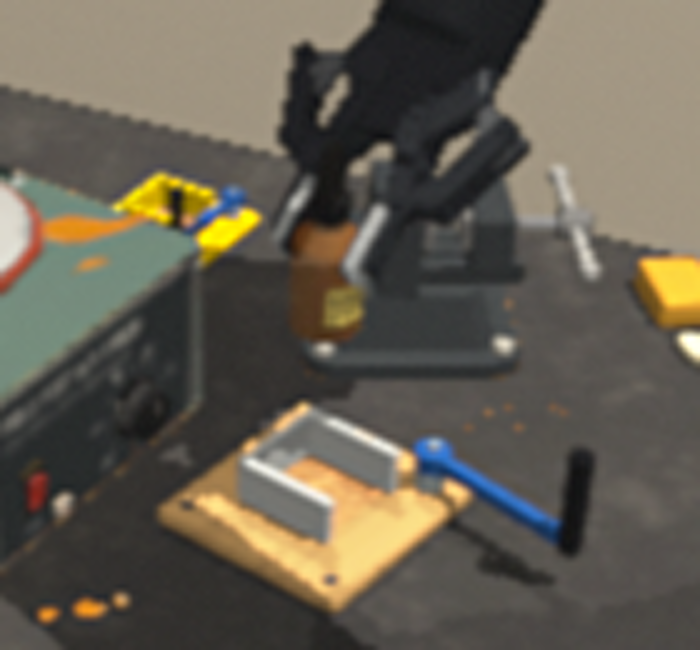

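View pics/c9.png

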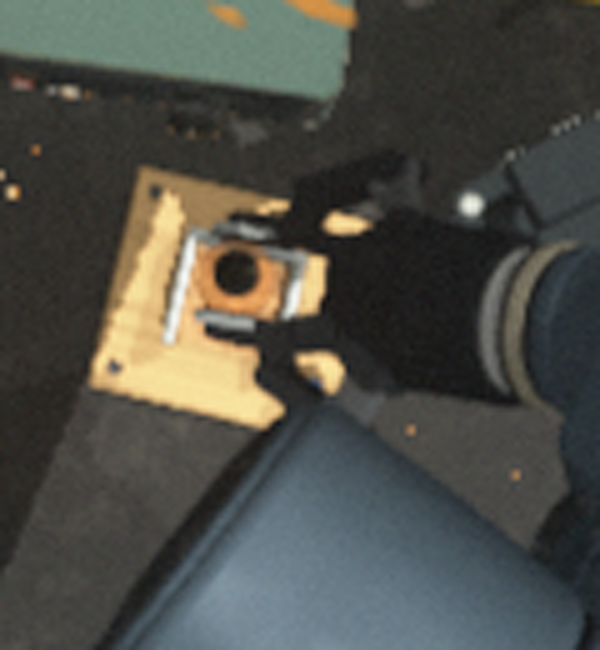

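View pics/w8.png

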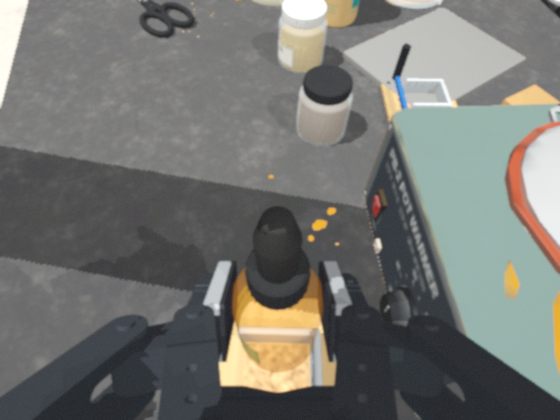

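Call:
{"api": "move_arm", "payload": {"deltas": [25,0,-3.5,0,1.2,0,1.5,25,0,0,0,0,0,0]}}

```text
t: 8.4
tcp_pos: [0.586, -0.062, 0.1625]
tool_rot: [0.368, 0.602, 0.224, 0.672]
force: [-0.3, 0.7, -1.0]
finger_gap: 0.402
```

```bash
python3 - <<'E'
from h import *
s=rec(); R0=Ro.from_quat(s['tool_rot']);p0=s['tcp_pos']; print(p0)
R1=Rfin(77); P1=STALL+[0,0,.054+.11]-R1.apply(MT)
print((R0.inv()*R1).as_rotvec(degrees=True),R0.inv().apply(P1-p0)*1000)
mid=p0+R0.apply(MT); ax=R0.apply([-.643,.766,0]);print('mid',mid,'axis',ax)
t=snap('top','t9');sc=snap('scene','s9')
crop('t9',305,225,350,265,14,'c10'); crop('s9',285,140,330,200,12,'c11')
tip=mid+ax*.054; base=mid-ax*.054
print('tip top',proj(t,tip),'scene tip',proj(sc,tip),'base scene',proj(sc,base),'stall top',proj(t,STALL))
np.set_printoptions(suppress=True)
E
```

```text
[ 0.58598875 -0.06201793  0.16245091]
[0.15647766 0.08760132 0.12473903] [ 0.09328684 -1.27530629 -0.3328698 ]
mid [ 0.58346443 -0.0728086   0.1750604 ] axis [-0.00255032  0.00262617  1.00009579]
tip top (np.float64(330.5661256608378), np.float64(243.14004895224792)) scene tip (np.float64(307.07633519560306), np.float64(147.35676898563207)) base scene (np.float64(304.8130409481764), np.float64(184.85196900428966)) stall top (np.float64(326.06564746542045), np.float64(250.51778123764842))
```

View pics/c10.png

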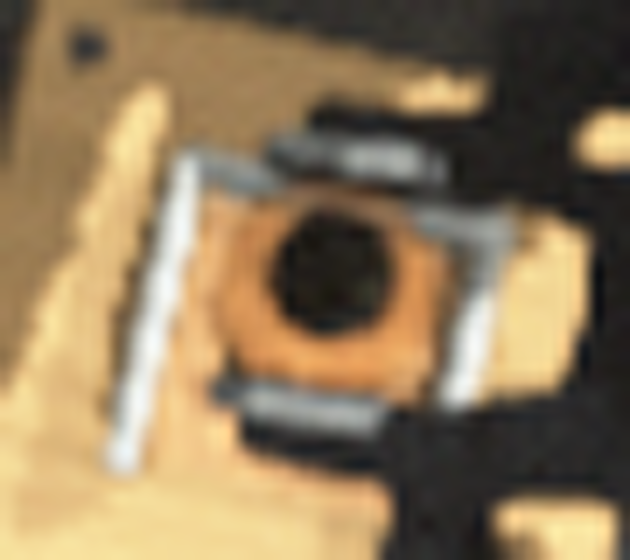

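View pics/c11.png

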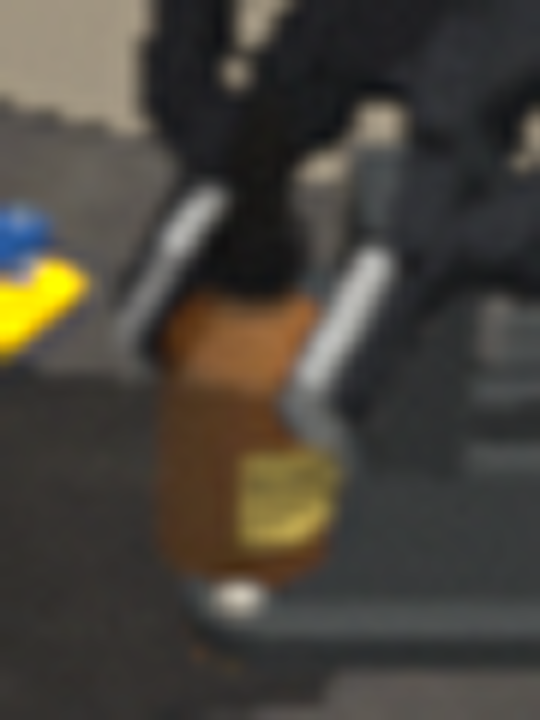

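Call:
{"api": "move_arm", "payload": {"deltas": [25,9.5,-11.5,0,0,0,0,25,9.5,-11.5,0,0,0,0,25,9.5,-11.5,0,0,0,0,25,9.5,-11.5,0,0,0,0,25,9.5,-11.5,0,0,0,0,25,9.5,-11.5,0,0,0,0,25,0,0,0,0,0,0]}}

```text
t: 9.2
tcp_pos: [0.5855, -0.0629, 0.0709]
tool_rot: [0.369, 0.603, 0.224, 0.671]
force: [0.5, 0.2, -0.6]
finger_gap: 0.404
```

```bash
python3 - <<'E'
from h import *
s=rec(); R0=Ro.from_quat(s['tool_rot']);p0=s['tcp_pos']
mid=p0+R0.apply(MT); ax=R0.apply([-.643,.766,0]);print('mid',mid,'axis',ax,s['force'])
t=snap('top','t10');sc=snap('scene','s10')
crop('t10',295,215,360,275,10,'c12'); crop('s10',270,150,350,240,8,'c13')
print(R0.inv().apply(STALL+[0,0,.055]-mid)*1000)
E
```

```text
mid [ 0.58301605 -0.0737298   0.08353364] axis [-1.46920207e-04  1.12847505e-03  1.00010185e+00] [ 0.52330532  0.21431862 -0.58260341]
[ 12.09961702 -14.04074468  -0.07462464]
```

View pics/c12.png

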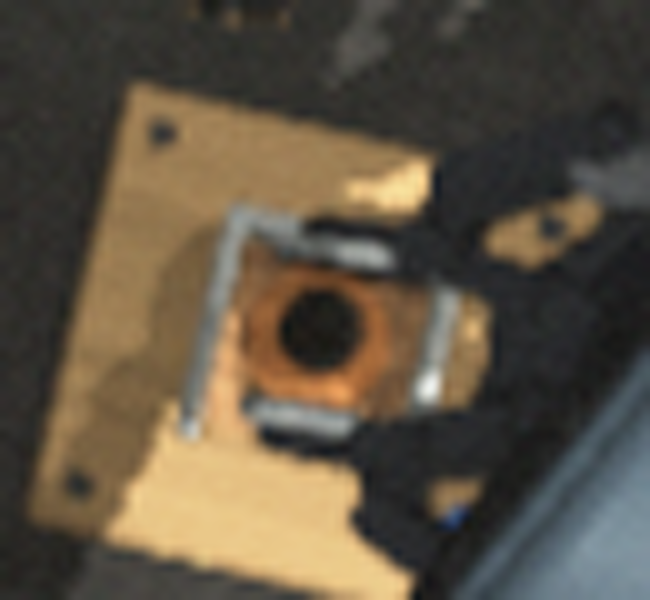

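View pics/c13.png

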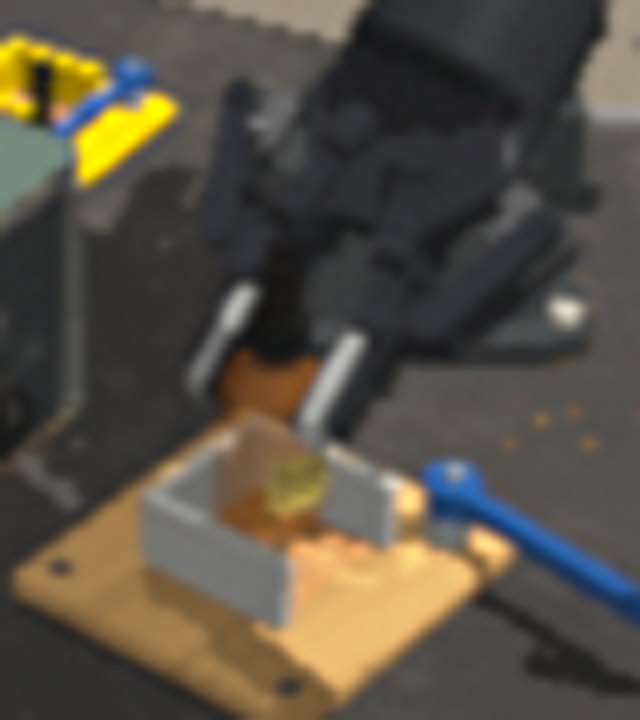

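```bash
python3 - <<'E'
from h import *
t=load('t10'); g=lambda u,v,z:px(t,295+u/10-.45,215+v/10-.45,z).round(4)
print('body',g(317,335,.08),'bulb tip',g(320,328,.1375),'collar',g(320,328,.1))
ex=np.array([.975,-.2215]);ey=np.array([.2215,.975])
for n,u,v,z in [('Lwall out back',238,205,.038),('Lfront',190,437,.038),('Rfront',428,402,.038),('Rwall mid',445,290,.038),('hingeboard BL',130,85,.01),('FL',30,515,.01)]:
    P=g(u,v,z); dd=P[:2]-STALL[:2]; print(n,P,'stand xy',(dd@ex).round(4),(dd@ey).round(4))
for u,v,z in [(326,300,.05)]:pass
print(px(t,295+32,215+33))
E
```

```text
body [ 0.584  -0.0705  0.08  ] bulb tip [ 0.5812 -0.0683  0.1375] collar [ 0.5842 -0.0702  0.1   ]
Lwall out back [ 0.6211 -0.0522  0.038 ] stand xy 0.0324 0.0292
Lfront [ 0.5608 -0.0397  0.038 ] stand xy -0.0291 0.028
Rfront [ 0.5701 -0.1012  0.038 ] stand xy -0.0064 -0.0299
Rwall mid [ 0.5992 -0.1058  0.038 ] stand xy 0.0229 -0.0279
hingeboard BL [ 0.656  -0.0245  0.01  ] stand xy 0.0603 0.0639
FL [0.5417 0.0017 0.01  ] stand xy -0.0569 0.0642
[ 0.57986727 -0.06955414  0.134388  ]
```

Call:
{"api": "move_arm", "payload": {"deltas": [25,0,-4,0,0,0,0,25,2,-3,0,0,0,0,25,2,-3,0,0,0,0,25,2,-2.5,0,0,0,0,25,0,0,0,0,0,0]}}

```text
t: 9.8
tcp_pos: [0.5856, -0.0667, 0.0596]
tool_rot: [0.368, 0.602, 0.224, 0.672]
force: [-0.0, 0.4, -1.1]
finger_gap: 0.402
```

```bash
python3 - <<'E'
from h import *
s=rec(); R0=Ro.from_quat(s['tool_rot']);p0=s['tcp_pos']
mid=p0+R0.apply(MT); print('mid',mid,s['force'])
E
```

```text
mid [ 0.58304203 -0.07753573  0.07218168] [-0.00409122  0.44490272 -1.14584316]
```

Now I'll creep the last few millimetres.

Call:
{"api": "move_arm", "payload": {"deltas": [25,1,-1.2,0,0,0,0,25,1,-1.2,0,0,0,0,25,0,0,0,0,0,0]}}

```text
t: 10.1
tcp_pos: [0.5857, -0.0668, 0.0566]
tool_rot: [0.368, 0.602, 0.224, 0.672]
force: [0.3, 0.1, -1.6]
finger_gap: 0.402
```

Call:
{"api": "move_arm", "payload": {"deltas": [25,1,-0.8,0,0,0,0,25,0.5,-0.6,0,0,0,0,25,0,0,0,0,0,0]}}

```text
t: 10.4
tcp_pos: [0.5858, -0.0666, 0.0546]
tool_rot: [0.368, 0.602, 0.224, 0.672]
force: [0.6, 0.5, -1.9]
finger_gap: 0.404
```

Call:
{"api": "move_arm", "payload": {"deltas": [25,0.5,-0.6,0,0,0,0,25,0.3,-0.4,0,0,0,0,25,0,0,0,0,0,0]}}

```text
t: 10.7
tcp_pos: [0.5858, -0.0666, 0.0534]
tool_rot: [0.368, 0.602, 0.224, 0.672]
force: [0.1, 0.3, -0.2]
finger_gap: 0.403
```

```bash
python3 - <<'E'
from h import *
s=rec(); R0=Ro.from_quat(s['tool_rot']);p0=s['tcp_pos']
mid=p0+R0.apply(MT); print('mid',mid,s['force'])
snap('scene','s11'); crop('s11',270,150,350,240,8,'c14')
E
```

```text
mid [ 0.58325167 -0.07741616  0.06602598] [ 0.13374753  0.26214949 -0.22803495]
```

View pics/c14.png

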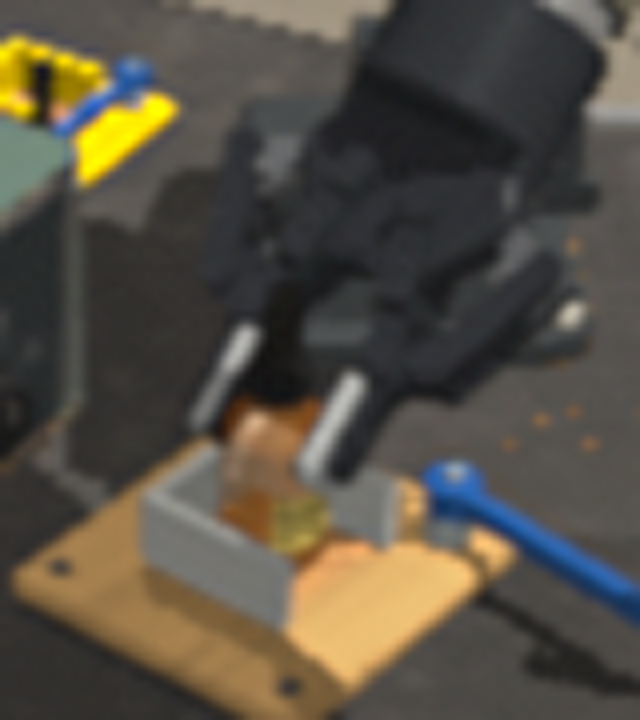

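Call:
{"api": "move_arm", "payload": {"deltas": [25,0.5,-0.6,0,0,0,0,25,0.5,-0.6,0,0,0,0,25,0,0,0,0,0,0]}}

```text
t: 11.05
tcp_pos: [0.5858, -0.0666, 0.0518]
tool_rot: [0.368, 0.602, 0.224, 0.672]
force: [-0.6, 0.0, -1.3]
finger_gap: 0.406
```

Call:
{"api": "move_arm", "payload": {"deltas": [25,0.5,-0.6,0,0,0,0,25,0,0,0,0,0,0]}}

```text
t: 11.25
tcp_pos: [0.5858, -0.0666, 0.051]
tool_rot: [0.368, 0.602, 0.224, 0.672]
force: [-0.1, -0.2, -1.0]
finger_gap: 0.399
```

Call:
{"api": "move_arm", "payload": {"deltas": [25,0.5,-0.6,0,0,0,0,25,0,0,0,0,0,0]}}

```text
t: 11.45
tcp_pos: [0.5859, -0.0666, 0.0508]
tool_rot: [0.368, 0.602, 0.224, 0.672]
force: [-0.6, -0.9, 1.4]
finger_gap: 0.402
```

Call:
{"api": "move_arm", "payload": {"deltas": [25,0.5,-0.6,0,0,0,0,25,0,0,0,0,0,0]}}

```text
t: 11.65
tcp_pos: [0.5859, -0.0666, 0.0508]
tool_rot: [0.368, 0.602, 0.225, 0.672]
force: [-1.8, -1.4, 5.1]
finger_gap: 0.399
```

Call:
{"api": "move_arm", "payload": {"deltas": [25,0.5,-0.6,0,0,0,0,25,0,0,0,0,0,0]}}

```text
t: 11.85
tcp_pos: [0.5859, -0.0665, 0.0507]
tool_rot: [0.369, 0.601, 0.225, 0.672]
force: [-1.9, -1.8, 9.1]
finger_gap: 0.402
```

Call:
{"api": "move_arm", "payload": {"deltas": [25,-0.6,0.8,0,0,0,0,37,0,0,0,0,0,0,45,0,0,0,0,0,0,55,0,0,0,0,0,0,60,0,0,0,0,0,0,60,0,0,0,0,0,0]}}

```text
t: 12.45
tcp_pos: [0.5858, -0.0665, 0.0496]
tool_rot: [0.368, 0.602, 0.224, 0.672]
force: [0.3, -0.4, -0.3]
finger_gap: 0.707
```

```bash
python3 - <<'E'
from h import *
s=rec(); print(s['tcp_pos'],s['force'],s['finger_gap'],s['q'])
snap('scene','s12'); crop('s12',270,150,350,240,8,'c15')
snap('top','t12'); crop('t12',295,215,360,275,10,'c16')
E
```

```text
[ 0.58581041 -0.06651603  0.04958389] [ 0.33246695 -0.43939212 -0.26782581] 0.7071330992714895 [-0.67764443  0.92400028  1.61747801  0.82451796  1.21844847 -1.00269877]
```

View pics/c15.png

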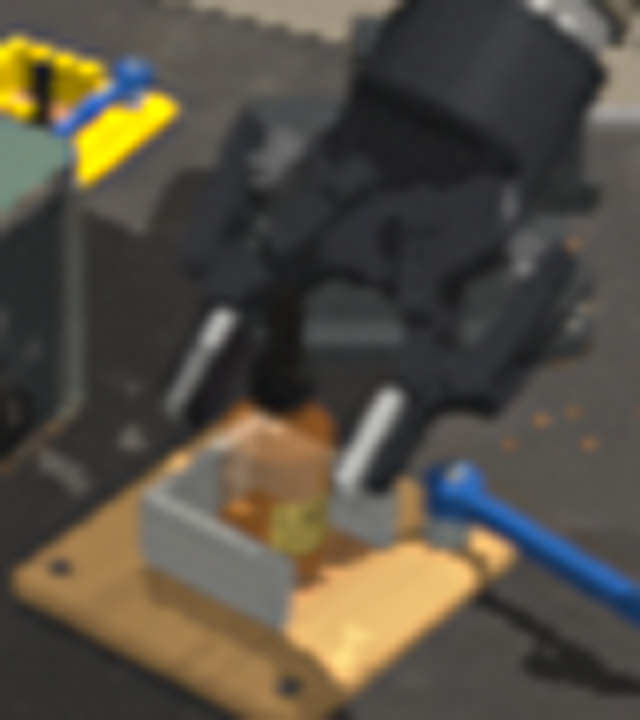

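View pics/c16.png

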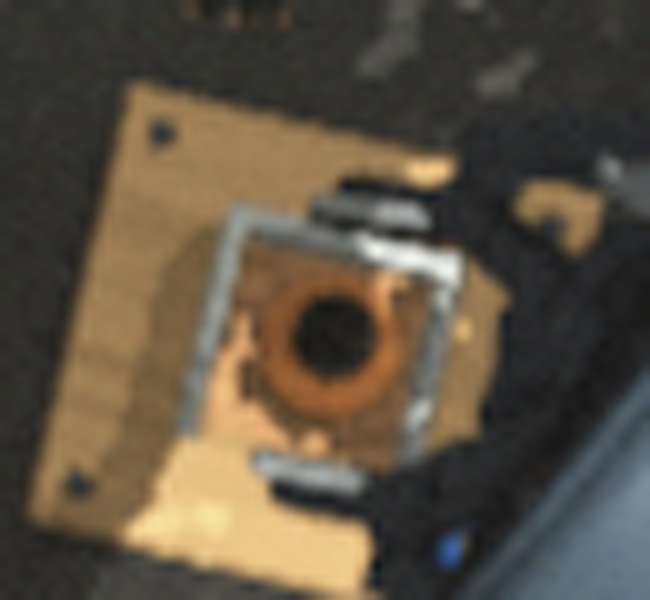

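Call:
{"api": "move_arm", "payload": {"deltas": [70,-5,0,0,0,0,0,70,-10,0,0,0,0,0,70,-20,0,0,0,0,0,70,-25,0,0,0,0,0,70,-25,0,0,0,0,0,70,-25,0,0,0,0,0,70,-20,0,0,0,0,0,70,0,0,0,0,0,0]}}

```text
t: 13.35
tcp_pos: [0.5641, -0.167, 0.1355]
tool_rot: [0.367, 0.601, 0.222, 0.675]
force: [0.4, 0.1, -0.2]
finger_gap: 0.818
```

```bash
python3 - <<'E'
from h import *
s=rec(); print(s['tcp_pos'],s['force'],s['finger_gap'],s['q'])
snap('scene','s13'); crop('s13',250,130,370,250,6,'c17')
snap('top','t13'); crop('t13',280,215,380,310,7,'c18')
E
```

```text
[ 0.5640637  -0.16703179  0.13547494] [ 0.38545381  0.13471141 -0.17162317] 0.8181263507303459 [-0.82225198  0.80915705  1.52108291  0.6971702   1.42961292 -0.92578815]
```

View pics/c17.png

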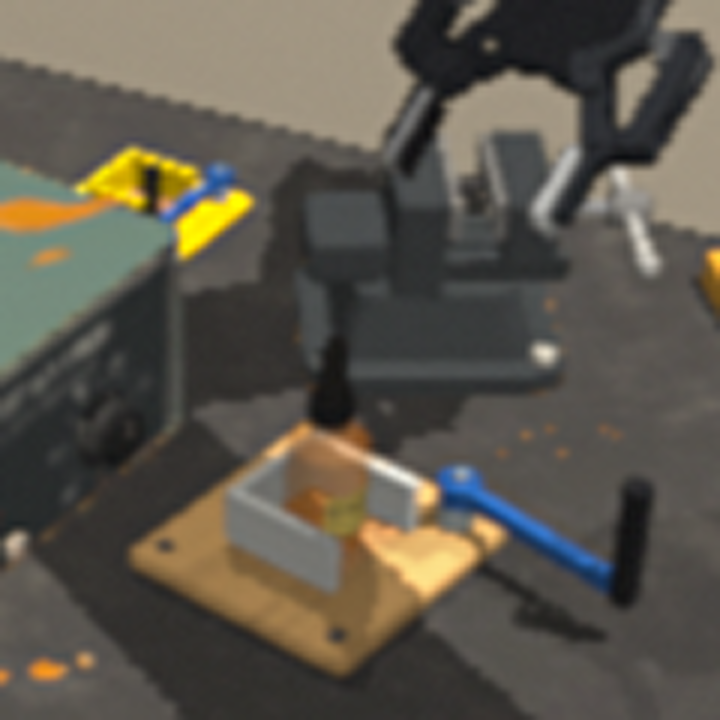

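View pics/c18.png

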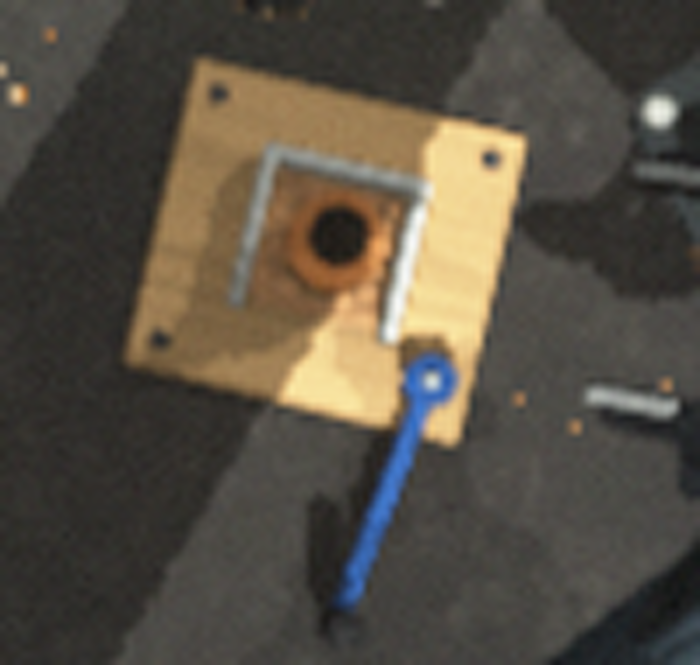

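```bash
cat >> h.py <<'E'
EX=np.array([.975,-.2215,0]);EY=np.array([.2215,.975,0]);HG=np.array([.5336,-.1113,0])
def push(a,off,z=.055,da=0):
    n=np.cos(a)*EX+np.sin(a)*EY; x=np.array([0,0,-1.])
    P=HG+.096*(-np.sin(a)*EX+np.cos(a)*EY)-off*n+[0,0,z]
    return P,Ro.from_matrix(np.c_[x,n,np.cross(x,n)])
E
python3 - <<'E'
from h import *
t=load('t13'); print('bulb',px(t,327.9,248.1,.118),'depth',px(t,327.9,248.1))
c=lambda u,v:(280+u/7-.43,215+v/7-.43)
print('post',px(t,*c(343,622),.085),px(t,*c(343,622)),'hinge',px(t,*c(431,380),.038),'amber',px(t,*c(335,238),.07))
P,R1=push(1.406,0);print('model post',P)
s=manip.sense();R0=Ro.from_quat(s['tool_rot']);p0=s['tcp_pos']
P,R1=push(1.406,.043,.16); print(P)
chk(p0,R0,P,R1,8,s['q']); plan(p0,R0,P,R1,8,0)
E
```

```text
bulb [ 0.58092464 -0.07259774  0.118     ] depth [ 0.58106254 -0.07269143  0.11624698]
post [ 0.44677482 -0.075461    0.085     ] [ 0.44682173 -0.07535258  0.08699798] hinge [ 0.53381149 -0.11074956  0.038     ] amber [ 0.58350351 -0.07396201  0.07      ]
model post [ 0.4447565  -0.07496888  0.055     ]
[ 0.42848319 -0.11476336  0.16      ]
end q [-0.51  0.41  1.95 -0.    0.79 -0.13] max step 0.18
0,-0.5,4,-17.8,1.1,-0.5,-6.2,0,-1.1,3.5,-17.8,1.1,-0.4,-6.2,0,-1.5,3.1,-17.8,1.1,-0.5,-6.3,0,-2,2.5,-17.9,1.1,-0.5,-6.2,0,-2.4,1.9,-18,1.1,-0.5,-6.2,0,-2.7,1.3,-17.9,1,-0.4,-6.2,0,-3,0.7,-18,1.1,-0.5,-6.2,0,-3.2,0,-17.9,1.1,-0.5,-6.2
max shift 18.0 turn 6.3
```

Call:
{"api": "move_arm", "payload": {"deltas": [0,-1,4,-18,1,-0.5,-6.2,0,-1,3.5,-18,1,-0.5,-6.2,0,-1.5,3,-18,1,-0.5,-6.2,0,-2,2.5,-18,1,-0.5,-6.2,0,-2.5,2,-18,1,-0.5,-6.2,0,-2.5,1.5,-18,1,-0.5,-6.2,0,-3,0.5,-18,1.2,-0.5,-6.2,0,-3,0,-18,1.2,-0.5,-6.2,0,0,0,0,0,0,0]}}

```text
t: 14.35
tcp_pos: [0.4238, -0.11, 0.1588]
tool_rot: [0.134, 0.694, -0.132, 0.695]
force: [-0.1, 0.2, -0.6]
finger_gap: -0.0
```

```bash
python3 - <<'E'
from h import *
s=rec();R0=Ro.from_quat(s['tool_rot']);p0=s['tcp_pos']; print(p0,s['finger_gap'],s['force'])
P,R1=push(1.406,.043,.055); print(P)
plan(p0,R0,P,R1,5,0)
snap('wrist','w14')
E
```

```text
[ 0.42377955 -0.11004738  0.15875804] -0.00019007257135063174 [-0.12162859  0.19359782 -0.59242125]
[ 0.42848319 -0.11476336  0.055     ]
0,20.8,-0.6,1.2,0.1,0,0,0,20.7,-0.6,1.2,0.1,0,-0.1,0,20.8,-0.6,1.2,0.1,0,0,0,20.7,-0.6,1.2,0.1,0.1,-0.1,0,20.8,-0.5,1.2,0.1,0,0
max shift 20.8 turn 0.1
```

View pics/w14.png

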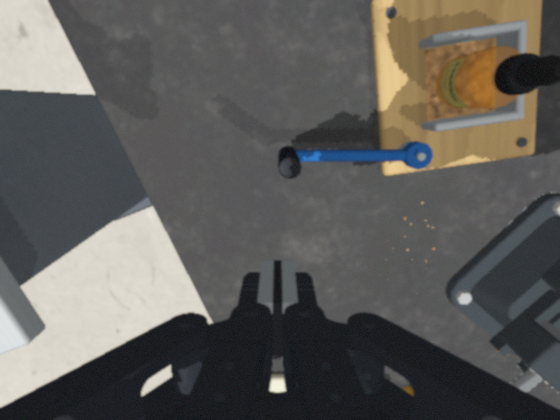

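Call:
{"api": "move_arm", "payload": {"deltas": [0,21,-0.5,1,0,0,0,0,21,-0.5,1,0,0,0,0,21,-0.5,1,0,0,0,0,21,-0.5,1.5,0,0,0,0,20,-0.5,1.5,0,0,0,0,0,0,0,0,0,0]}}

```text
t: 15.0
tcp_pos: [0.4325, -0.1199, 0.0526]
tool_rot: [0.137, 0.693, -0.134, 0.695]
force: [0.1, 0.5, 1.0]
finger_gap: -0.001
```

```bash
cat >> h.py <<'E'
def arc(as_,off,z=.055,rd=1):
    s=manip.sense();R=Ro.from_quat(s['tool_rot']);P=s['tcp_pos'];q=s['q'];out=[];mx=0
    for a in as_:
        Pt,Rt=push(a,off,z); q2,e=ik(Pt,Rt,q); mx=max(mx,np.abs(q2-q).max()); q=q2
        d=(R.inv().apply(Pt-P)*1000).round(rd); w=(R.inv()*Rt).as_rotvec(degrees=True).round(rd)
        P=P+R.apply(d/1000);R=R*Ro.from_rotvec(w,degrees=True); out+= [0,*d,*w]
    print(','.join('%g'%(x+0) for x in out)); print('q',q.round(2),'mx',mx,e)
E
python3 - <<'E'
from h import *
s=rec(); print(s['tcp_pos'],s['force'])
arc(np.linspace(1.406,1.406,1),.025)
arc(np.linspace(1.42,.9,9),.018)
E
```

```text
[ 0.43245268 -0.11987889  0.05257465] [0.10202874 0.50842059 1.03447063]
0,-2.3,21.3,-5.6,0.1,0.2,-0.3
q [-0.47  0.63  2.02  0.    0.5  -0.08] mx 0.06393352227743403 1.5358283270516537e-09
0,-2.3,26.9,-5.3,-0.7,0.2,-0.3,0,0,6.3,-0.9,3.8,0,0,0,0,6.3,-1,3.7,0,0,0,0,6.2,-1,3.7,0,0,0,0,6.3,-0.9,3.7,0,0,0,0,6.3,-1,3.7,0,0,0,0,6.2,-1,3.8,0,0,0,0,6.3,-0.9,3.7,0,0,0,0,6.3,-1,3.7,0,0
q [-0.35  0.64  1.98 -0.    0.53  0.55] mx 0.07955819997181289 1.3082345527770305e-15
```

Call:
{"api": "move_arm", "payload": {"deltas": [0,-1,9,-2,0,0,0,0,-1,9,-2,0,0,0,0,0,9,-1.5,-0.5,0,0,0,0,6.3,-1,3.7,0,0,0,0,6.3,-1,3.7,0,0,0,0,6.3,-1,3.7,0,0,0,0,6.3,-1,3.7,0,0,0,0,6.3,-1,3.7,0,0]}}

```text
t: 15.8
tcp_pos: [0.4493, -0.0615, 0.0583]
tool_rot: [0.244, 0.661, -0.241, 0.668]
force: [0.5, -0.6, -0.5]
finger_gap: -0.001
```

```bash
python3 - <<'E'
from h import *
s=rec(); print(s['tcp_pos'],s['force'])
snap('top','t15');snap('wrist','w15')
for a in (1.13,1.1): print(push(a,.018)[0])
arc(np.linspace(1.05,.45,10),.018)
E
```

```text
[ 0.44933709 -0.06152716  0.05834528] [ 0.51019186 -0.55733469 -0.48130925]
[ 0.44692574 -0.06630456  0.055     ]
[ 0.4483144  -0.06372497  0.055     ]
0,3.3,2.3,0,2.7,0.4,-0.4,0,0,6.4,-1,3.9,0,0,0,0,6.4,-1,3.8,0,0,0,0,6.5,-1,3.8,0,0,0,0,6.4,-1,3.8,0,0,0,0,6.4,-1,3.8,0,0,0,0,6.5,-1,3.9,0,0,0,0,6.4,-1,3.8,0,0,0,0,6.5,-0.9,3.8,0,0,0,0,6.4,-1,3.8,0,0
q [-0.27  0.66  1.89 -0.    0.59  1.07] mx 0.08101889030216347 1.0863580251160485e-15
```

View pics/w15.png

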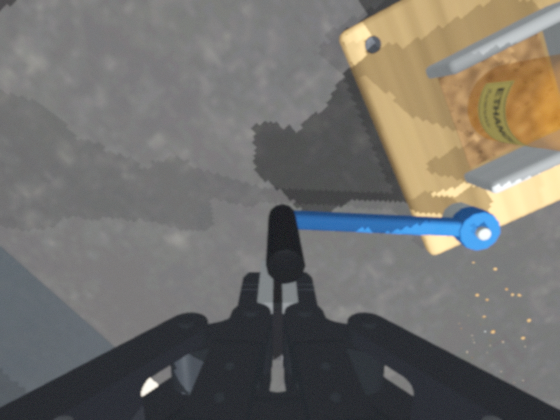

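The wrist view shows the post at (285,262), right in front of the finger tips, and the bar following. I'll keep pushing.

Call:
{"api": "move_arm", "payload": {"deltas": [0,3,4,0,3,0,0,0,0,6.4,-1,3.9,0,0,0,0,6.4,-1,3.8,0,0,0,0,6.4,-1,3.8,0,0,0,0,6.4,-1,3.8,0,0,0,0,6.4,-1,3.8,0,0,0,0,6.4,-1,3.8,0,0,0,0,6.4,-1,3.8,0,0,0,0,6.4,-1,3.8,0,0,0,0,6.4,-1,3.8,0,0]}}

```text
t: 16.9
tcp_pos: [0.4948, -0.0215, 0.0553]
tool_rot: [0.444, 0.55, -0.44, 0.554]
force: [-0.2, -0.6, 0.4]
finger_gap: -0.002
```

```bash
python3 - <<'E'
from h import *
s=rec(); print(s['tcp_pos'],s['force'])
for a in np.arange(.3,.7,.1): print(a,push(a,.018)[0],np.degrees((Ro.from_quat(s['tool_rot']).inv()*push(a,.018)[1]).magnitude()).round(1))
snap('wrist','w16');snap('scene','s16')
arc(np.linspace(.4,.1,6),.018)
E
```

```text
[ 0.49479135 -0.02153209  0.05527278] [-0.20178892 -0.60276948  0.41475615]
0.3 [ 0.50830919 -0.01697402  0.055     ] 8.3
0.4 [ 0.49901865 -0.01997012  0.055     ] 2.6
0.5 [ 0.49007364 -0.02387876  0.055     ] 3.2
0.6000000000000001 [ 0.48156353 -0.02866089  0.055     ] 8.9
0,0.3,3.6,-0.9,2.7,0.1,-0.6,0,0,5.8,-0.9,3.4,0,0,0,0,5.8,-0.9,3.5,0,0,0,0,5.8,-0.9,3.4,0,0,0,0,5.8,-0.9,3.4,0,0,0,0,5.8,-0.9,3.5,0,0
q [-0.24  0.68  1.81  0.    0.65  1.46] mx 0.0666830070130342 1.289551941753863e-15
```

View pics/w16.png

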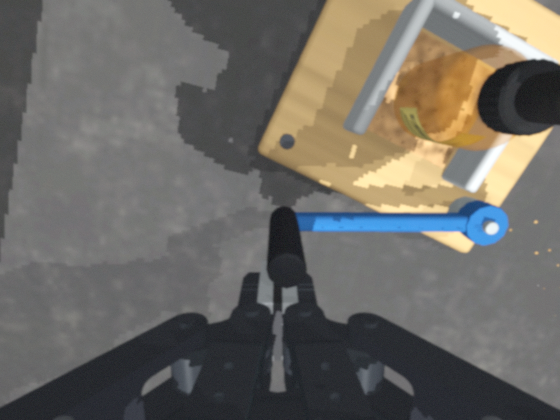

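Call:
{"api": "move_arm", "payload": {"deltas": [0,0,3.6,-1,3,0,-0.5,0,0,5.8,-1,3.4,0,0,0,0,5.8,-1,3.4,0,0,0,0,5.8,-1,3.4,0,0,0,0,5.8,-1,3.4,0,0,0,0,5.8,-1,3.4,0,0,0,0,0,0,0,0,0]}}

```text
t: 17.7
tcp_pos: [0.5273, -0.0138, 0.0551]
tool_rot: [-0.53, -0.467, 0.53, -0.468]
force: [-0.6, -0.0, 0.3]
finger_gap: -0.005
```

```bash
python3 - <<'E'
from h import *
s=rec(); print(s['tcp_pos'],s['force'])
print(push(.1,.018)[0],push(0,.018)[0])
snap('wrist','w17')
arc(np.linspace(.07,0.01,3),.018)
E
```

```text
[ 0.52727148 -0.01380022  0.05511236] [-0.60253833 -0.01900182  0.26048539]
[ 0.527553   -0.01382975  0.055     ] [ 0.537314 -0.013713  0.055   ]
0,0.1,3.7,-0.6,1.6,0.1,0,0,0,2.9,-0.5,1.8,0,0,0,0,2.8,-0.4,1.7,0,0
q [-0.23  0.68  1.79  0.    0.67  1.55] mx 0.03140796449620509 3.2292793938824904e-11
```

View pics/w17.png

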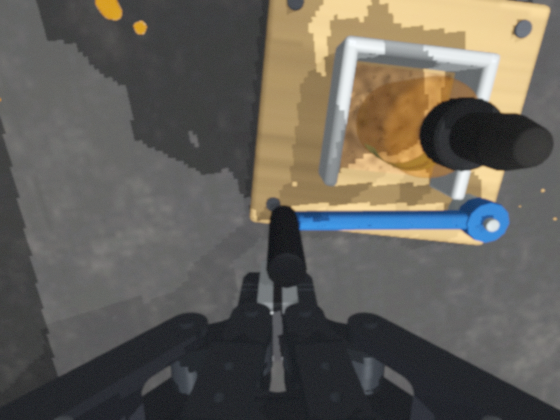

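Call:
{"api": "move_arm", "payload": {"deltas": [0,0,3.5,-0.5,1.6,0,0,0,0,3,-0.5,1.8,0,0,0,0,2,-0.5,1.7,0,0,0,0,0,0,0,0,0]}}

```text
t: 18.15
tcp_pos: [0.5355, -0.0137, 0.0548]
tool_rot: [-0.551, -0.443, 0.551, -0.443]
force: [-0.8, 0.4, 0.5]
finger_gap: 0.003
```

Call:
{"api": "move_arm", "payload": {"deltas": [0,0,1,0,0,0,0,0,0,0,0,0,0,0]}}

```text
t: 18.35
tcp_pos: [0.5363, -0.0139, 0.0548]
tool_rot: [-0.551, -0.443, 0.551, -0.443]
force: [0.5, 1.2, 0.3]
finger_gap: -0.001
```

Call:
{"api": "move_arm", "payload": {"deltas": [0,0,1,0,0,0,0,0,0,0,0,0,0,0]}}

```text
t: 18.55
tcp_pos: [0.5375, -0.0141, 0.0548]
tool_rot: [-0.551, -0.443, 0.551, -0.443]
force: [-1.0, 1.3, -0.2]
finger_gap: 0.001
```

Call:
{"api": "move_arm", "payload": {"deltas": [0,0,1,0,0,0,0,0,0,0,0,0,0,0]}}

```text
t: 18.75
tcp_pos: [0.5386, -0.0144, 0.0548]
tool_rot: [-0.551, -0.443, 0.551, -0.443]
force: [-0.4, -0.2, 0.4]
finger_gap: 0.001
```

Call:
{"api": "move_arm", "payload": {"deltas": [0,0,1,0,0,0,0,0,0,0,0,0,0,0]}}

```text
t: 18.95
tcp_pos: [0.5389, -0.0144, 0.0547]
tool_rot: [-0.551, -0.443, 0.552, -0.443]
force: [-1.7, 0.1, 0.4]
finger_gap: -0.001
```

Call:
{"api": "move_arm", "payload": {"deltas": [0,0,1,0,0,0,0,0,0,0,0,0,0,0]}}

```text
t: 19.15
tcp_pos: [0.539, -0.0144, 0.0547]
tool_rot: [-0.55, -0.444, 0.552, -0.442]
force: [-4.4, 1.1, 3.7]
finger_gap: -0.004
```

Call:
{"api": "move_arm", "payload": {"deltas": [0,0,-4,0,0,0,0,0,0,-13,0,0,0,0,0,0,-15,0,0,0,0,0,-25,-10,0,0,0,0,0,-30,-10,0,0,0,0,0,-30,0,0,0,0,0,0,-30,0,0,0,0,0,0,-10,0,0,0,0,0,0,0,0,0,0,0,0]}}

```text
t: 20.05
tcp_pos: [0.4914, -0.0039, 0.1812]
tool_rot: [0.552, 0.441, -0.55, 0.445]
force: [-0.1, -0.3, -0.7]
finger_gap: 0.001
```

```bash
python3 - <<'E'
from h import *
s=rec(); print(s['tcp_pos'],s['force'])
snap('wrist','w18');snap('scene','s18');snap('top','t18')
crop('s18',250,150,350,250,6,'c20');crop('t18',280,200,380,290,7,'c21')
E
```

```text
[ 0.49143013 -0.00387024  0.18124992] [-0.08040687 -0.25667778 -0.7305545 ]
```

View pics/w18.png

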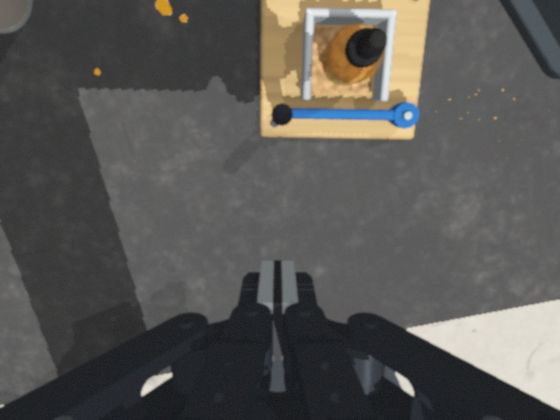

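View pics/c20.png

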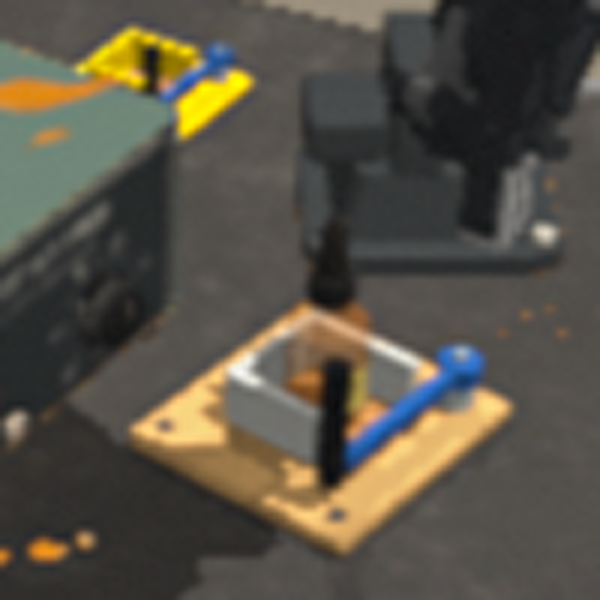

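View pics/t18.png

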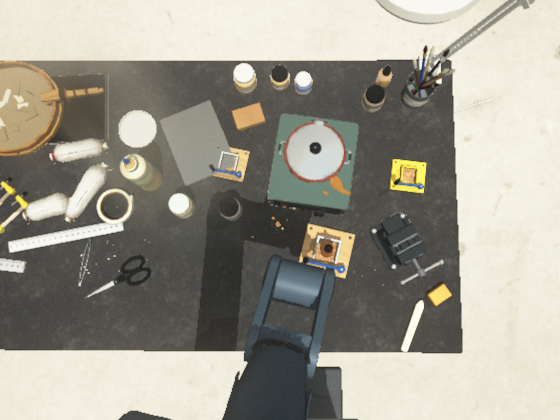

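```bash
python3 - <<'E'
from h import *
w=load('w18');t=load('t18')
P=px(w,283,114,.085);H=px(w,405.5,116,.038); d=(P-H)[:2]
print(P,H,np.linalg.norm(d),'a',np.arctan2(-d@EX[:2],d@EY[:2]))
Pb,Hb=px(w,296,114.5,.033),px(w,390,115.5,.033); d=(Pb-Hb)[:2]; print('bar a',np.arctan2(-d@EX[:2],d@EY[:2]))
print('bulb',px(w,371,40,.118),px(w,371,40),[ (v,px(t,u,v)) for u,v in((230,205),(180,205))])
E
```

```text
[ 0.55524823 -0.02220305  0.085     ] [ 0.53284815 -0.11253347  0.038     ] 0.09306636170119964 a -0.019688088713666292
bar a -0.003733068868937277
bulb [ 0.58221913 -0.07378721  0.118     ] [ 0.58249817 -0.07449501  0.11530179] [(205, array([0.69441852, 0.17564618, 0.07014805])), (205, array([0.6935178 , 0.30385846, 0.07326802]))]
```

The keeper is shut (about 0 rad), the bulb is at (0.582, -0.074) over the stall centre, and the jars haven't moved. Handing in.

```bash
python3 -c "
from h import *
print(job.sign_off())"
```

```text
the job is handed in; nothing more can be done
None
```

The bottle is standing upright in the stall of the larger wooden stand, let go, and the blue keeper bar is shut against its stop. I handed the job in at about 20 s of the 48 s.

I gripped the bottle while it lay on its side, turned it upright in the hand, and lowered it onto the stall floor with about 9 N at the wrist. With the keeper still wide open (about 1.4 rad) I released the bottle and backed away. I then pushed the keeper's post round with closed fingers until it stopped moving, at about 4 N.

**Last checks:**
- **Bottle:** its bulb is at (0.582, -0.074), about 1 mm from the stall centre, and its top is about 116 mm up where 118 mm is expected.
- **Keeper:** its angle measures about 0 rad (-0.004 from the bar, -0.02 from the post).
- **Jars:** both are within about 1 mm of where they started.
- **Robot:** the fingers are about 60 mm or more clear of everything, with no force showing at the wrist.

**Disagreements:** while the bottle was in hand, the top camera put it 3–4 mm further to +y than the arm's own estimate and the scene camera did. I split the difference in the placing. The finger opening read 34.5 mm on the 37 mm body; I left that unexplained, and the grip held.

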